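Put the glass-bead shaping blocks away on their rests

ROBOT

A 7-joint arm with a two-finger parallel gripper is mounted at the origin on the work surface. World frame = base frame: x ahead of the robot, y to its left, z up, the work surface at z = 0. Lengths are in mm, angles in rad, forces in N, time in s.
With the tool pointing down it reaches from about 400 to 875 mm from the base axis. Payload 19.3 kg.
Tool frame: the origin (TCP) lies at the very end of the fingers, on their centre line; the grasp point (between the pads) lies ctrl.grip_depth behind it (ctrl.grip_depth is the distance from the TCP to the grasp point, in mm); z points along the fingers, y is the direction in which the jaws open and shut (so a half turn about z gives the same grasp; the last joint's range is limited). The gripper opens to 85 mm and grips with 20 to 120 N. Pads are 22 mm wide; open, the fingers measure 114 mm over their backs; the gripper's body (76 mm by 85 mm) begins 54 mm behind the grasp point. The pads swing forward as they close: fully open they stand 13 mm farther back than shut.
Start: joints at [1.074, 0.521, -0.036, 1.599, 0.021, 1.021, -0.113], TCP at [258.697, -568.938, 231.291] pointing down, gripper open.
Joint ranges: [-2.91, 2.91], [-0.3, 2.13], [-1.5, 1.42], [0.17, 2.43], [-1.26, 4.41], [0.16, 1.93], [-2.52, 2.52]. Speed limits (rad/s): [1.89, 1.89, 2.39, 2.39, 3.01, 3.01, 3.01].

INTERFACE

Orientations are given as a unit quaternion [x, y, z, w].
In Python, from bench import ctrl gives the robot as it stands.
- The arm moves only by the tool jog_arm, never from a script. Its argument "series" is a list of rows, each an object with "linear": the shift along the world's x, y, z in mm, a list of three; "spin": the turn about the world's z in rad. A call has 1 to 20 rows; each row shifts and turns the commanded pose from where the row before left it; what a row does not reach is not made up. A row lasts 1/10 s, in which the tool goes at most 50 mm and 8.59 degrees, less where a joint would pass 70% of its speed; a pose out of reach is approached as far as the arm can. A call with a gripper value outside its range is refused whole. "fingers" is the finger opening in mm, from 0 to 85.4, set as the call begins (left out, the last holds). The fingers move at their own pace and stop on an object; "grip_force" is the grip in N (left out, the last holds). Time passes only in rows, so rows that do not move let the fingers close. It gives the time, the measured TCP pose, the force and the opening at its end, in the units of the state.
- ctrl.get_state(): the state, without advancing time (a new reading comes with each control period).
- ctrl.get_image(name): name is "scene" or "top" or "wrist"; returns the picture (480x640x3 uint8, red, green, blue); there is no depth.
- ctrl.get_calibration(name): a dict with "fov_y" (degrees; the focal length in pixels is half the picture's height over the tangent of half this angle, whatever the lens; pixels are square), "cx", "cy" (the principal point, pixels), "rvec" (rotation vector, rad) and "tvec" (3), from world to camera coordinates, as OpenCV has them. Camera axes: x right, y down, z forward; pixel columns grow to the right and rows downward; lengths in mm; the calibration is good to about 2 mm. A picture is of the moment at which its call begins: read the wrist's pose just before it. get_calibration takes no time and is no camera call; for the wrist camera it gives the pose at the moment of the call.
- ctrl.sign_off(): hands the job in, once; it reports no verdict.
Trained networks look in the newest picture that a camera, given by its name, has taken for a name from the list of things; names that differ only in an ending like _2 or _b are one class to them, and where a whole thing is asked for, a point or a joint stands for the part that bears it (a point fixed in the world has none). Each returns a list of dicts, best first, with "p" (0 to 1); they miss things now and then, are a little off and sometimes report something else, mostly with a low value. They report only what shows in the picture. A call takes as long as a camera call. They do not tell look-alikes from the thing itself.
- ctrl.silhouettes(camera, target): "mask" (480x640 bool, what is visible of it) and "extent" ([left, top, width, height] in pixels, round what is visible of it).
- ctrl.tip_of(camera, target): "position" ([column, row] in pixels: a listed point, or the origin of a listed thing).
The state is a dict: "time": time; "joint_pos": joint angles; "joint_velocities": joint speeds; "tau": joint torques, N m; "ee_pos": TCP position; "tool_rot": TCP orientation; "ft_force": force on the tool from outside, world axes, zero at the start; "torque": the same for the moment, N m; "width": finger opening in mm.
Only numpy, scipy, OpenCV 4.12 (cv2) and the standard library are available. Lean on these libraries where they do the work, as an engineer would, in place of code of your own. Each camera call takes 0.05 s, during which the arm holds its last target.

TASK

The four bead-shaping blocks have been left in one pile on the glass worker's bench. Take the pile apart from the top down, one piece at a time, and lay each piece flat inside the lip of the wooden rest made to its own shape and size, setting it down gently rather than dropping it. Keep the pieces level and leave the jar and the wooden-handled paddle where they are.

Things in the scene. Friction and masses are not known exactly. Their poses are not given: they have to be found in the camera images.
- hex_block: Top of the pile at the start: a regular hexagonal prism of brass, 22 mm across flats, 26 mm tall, about 90 g. Origin: centre of its underside; z up. One pair of flats faces +y and -y.
- round_block: Second from the top: an upright dark grey graphite disc, 38 mm diameter, 20 mm tall, about 45 g. Origin: centre of its underside; z up. 
- roller: Third from the top: a rectangular brass plate (bead roller) with two fine grooves along its length, 62 mm long (x) by 42 mm wide (y) by 20 mm thick, about 430 g. Origin: centre of its underside; z up. 
- marver: Bottom of the pile, standing on the bench: a rectangular dark grey graphite plate (marver), 84 mm long (x) by 56 mm wide (y) by 22 mm thick, about 190 g. The pieces above lie flat, each only roughly centred on the one below and turned a little. Origin: centre of its underside; z up. 
- hex_rest: Rest for the hexagonal block: hexagonal outline, 52 mm across flats, with a hexagonal inside 36 mm across flats. Fixed to the bench, light bare wood, brown lining inside; placed anywhere among the work, turned up to 46 degrees either way. A thin tray: floor 4 mm, top of the lip 8 mm above the bench. Origin: centre of its underside; z up. One pair of flats, inside and out, faces +y and -y.
- round_rest: Rest for the round block: a 72 mm square board with a round recess of 52 mm diameter. Fixed to the bench, light bare wood, brown lining inside; placed anywhere among the work, turned up to 46 degrees either way. A thin tray: floor 4 mm, top of the lip 8 mm above the bench. Origin: centre of its underside; z up. 
- roller_rest: Rest for the brass plate: the smaller rectangular tray, inside 76 mm (x) by 56 mm (y), lip 8 mm wide. Fixed to the bench, light bare wood, brown lining inside; placed anywhere among the work, turned up to 46 degrees either way. A thin tray: floor 4 mm, top of the lip 8 mm above the bench. Origin: centre of its underside; z up. 
- marver_rest: Rest for the large graphite plate: the larger rectangular tray, inside 98 mm (x) by 70 mm (y), lip 8 mm wide. Fixed to the bench, light bare wood, brown lining inside; placed anywhere among the work, turned up to 46 degrees either way. A thin tray: floor 4 mm, top of the lip 8 mm above the bench. Origin: centre of its underside; z up. 
- jar: Bystander: closed amber glass jar with a steel cap, 64 mm diameter, 85 mm tall, loose; off to the robot's right of the work. Leave alone. Origin: centre of its underside; z up. 
- paddle: Bystander: graphite paddle lying flat, wooden handle 18 mm thick to -x, dark blade 70 x 45 x 14 mm to +x, 190 mm long overall (from x = -70 to +120 mm), loose; off to the robot's left of the work. Leave alone. Origin: on its underside; z up.
Mind the look-alikes: they are no part of the job. What is shaped like the hex_rest but green or turquoise is not meant.

How it is judged:
By the outcome, as a careful person would: the job done as asked, in the order asked, and still so for the second after the job is handed in, with the robot touching nothing.
It also fails if it takes over 128 s, if anything falls off the work surface, if the arm or the gripper's body presses on something with over 40 N, if the wrist force passes 120 N, or if a joint passes its speed limit or range.

## Working session

There is one attempt and no reset: what is moved stays moved. The work goes in short steps, Python scripts to look and compute and a tool call to move; the robot and the scene stay as the last step left them, time stands still between calls to the robot, and variables do not carry over. Pictures are saved under pics/ and viewed, and the job is handed in when it is done.

Besides the shell and the picture viewer there is one more tool, called after "Request:" as name([rows], argument=value, ...), one row to a line, values as JSON. jog_arm: Moves the arm, as the interface text tells. Its arguments: {"type":"object","properties":{"series":{"type":"array"},"fingers":{"type":"number"},"grip_force":{"type":"number"}},"required":["series"]}

```bash
mkdir -p pics; ls; cat > h.py <<'E'
import numpy as np, cv2
from bench import ctrl
def cal(n):
    c=ctrl.get_calibration(n); f=240/np.tan(np.radians(c['fov_y'])/2)
    K=np.array([[f,0,c['cx']],[0,f,c['cy']],[0,0,1.]]); return K,np.array(c['rvec'],float),np.array(c['tvec'],float)
def save(n,fn):
    im=ctrl.get_image(n); cv2.imwrite('pics/'+fn,im[...,::-1]); return im
def toplane(c,uv,z):
    K,r,t=c; R=cv2.Rodrigues(r)[0]; uv=np.atleast_2d(np.asarray(uv,float))
    d=(np.linalg.inv(K)@np.c_[uv,np.ones(len(uv))].T).T@R; o=-R.T@t
    return o+d*((z-o[2])/d[:,2])[:,None]
def proj(c,P):
    K,r,t=c; return cv2.projectPoints(np.asarray(P,float).reshape(-1,1,3),r,t,K,None)[0][:,0]
E
python3 - <<'E'
from h import *
for n in ['scene','top','wrist']:
    print(n,ctrl.get_calibration(n)); save(n,n+'0.png')
print(ctrl.get_state(), ctrl.grip_depth)
E
```

```text
pics
scene {'fov_y': 53.50092186133634, 'cx': 319.2035283396964, 'cy': 245.5282570487833, 'rvec': array([ 1.63970833,  1.91131413, -0.82260668]), 'tvec': array([  98.3873723 , -292.1219874 , 1301.42953619])}
top {'fov_y': 44.5859550709381, 'cx': 312.3634442694219, 'cy': 244.19751758605014, 'rvec': array([ 1.9599114 , -2.25558095,  0.23660703]), 'tvec': array([  47.80221621,  492.73020116, 1408.39719409])}
wrist {'fov_y': 70.70823146249948, 'cx': 321.32295494466075, 'cy': 241.0201562186802, 'rvec': array([-2.41662092,  1.55402098,  0.24031346]), 'tvec': array([-624.85175726,  -39.1742796 ,  378.77571865])}
{'time': 0.15, 'joint_pos': array([ 1.07379401,  0.521904  , -0.03632745,  1.59986193,  0.02115428,
        1.02106212, -0.11280228]), 'joint_velocities': array([ 0.00152898, -0.00093309, -0.00088158, -0.00269014, -0.00037335,
       -0.00041938,  0.00026834]), 'tau': array([ 2.23357485e-03, -9.27390218e+01,  1.98069356e+00, -3.70057547e+01,
        1.79683208e-02,  6.35805554e-03,  1.78227259e-05]), 'ee_pos': array([ 258.61283154, -568.72141639,  230.84657152]), 'tool_rot': array([ 9.77320269e-01,  2.11766169e-01, -9.83760318e-05, -4.15150877e-04]), 'ft_force': array([-0.22009158,  0.0957266 , -0.05747955]), 'torque': array([-0.01381992, -0.02251411,  0.0113073 ]), 'width': 85.16296456321781} 18.700000000000003
```

View pics/top0.png

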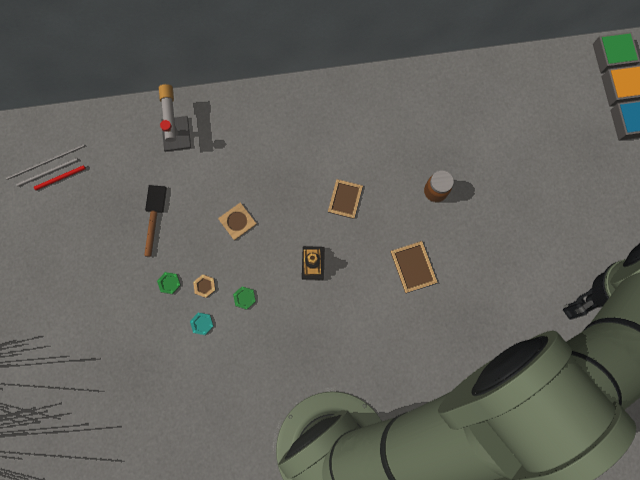

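View pics/scene0.png

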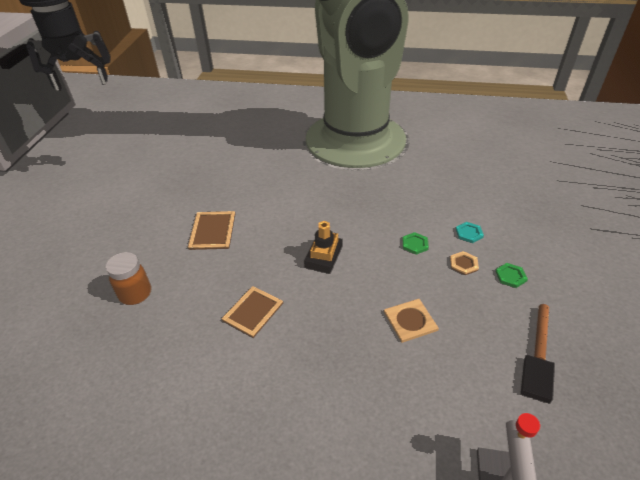

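View pics/wrist0.png

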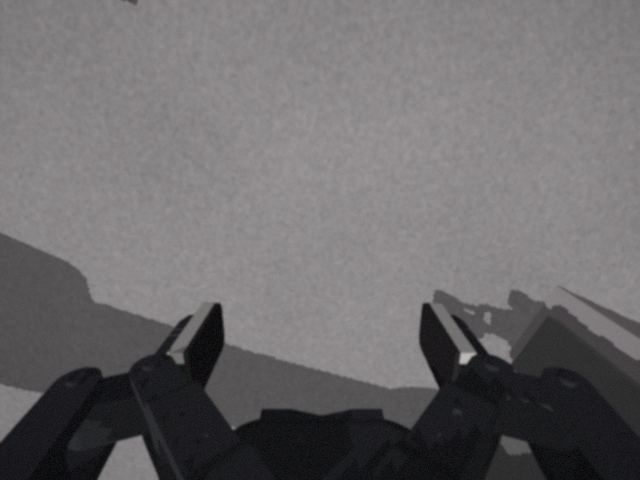

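The top view shows the pile at (313,263), and the wooden rests: hex at (204,286), round at (237,221), roller at (346,199) and marver at (414,267). The green and turquoise hexagons are decoys. Next I measure them with the networks.

```bash
cat > m.py <<'E'
from h import *
names=['hex_block','round_block','roller','marver','hex_rest','round_rest','roller_rest','marver_rest','jar','paddle']
tops=dict(hex_block=88,round_block=62,roller=42,marver=22,jar=85,paddle=16)
import pickle
out={}
for cam in ['top','scene']:
    c=cal(cam); ctrl.get_image(cam)
    for n in names:
        for s in ctrl.silhouettes(cam,n)[:2]:
            if s['p']<.3: continue
            m=s['mask']; out.setdefault((cam,n),[]).append((s['p'],m))
            cs=max(cv2.findContours(m.astype(np.uint8),0,2)[0],key=cv2.contourArea)[:,0]
            w=toplane(c,cs,tops.get(n,8))[:,:2].astype(np.float32)
            (x,y),wh,a=cv2.minAreaRect(w)
            print(cam,n,round(s['p'],2),s['extent'],'ctr %.1f %.1f'%(x,y),'wh',np.round(wh,1),'ang %.1f'%a)
pickle.dump(out,open('m.pkl','wb'))
E
python3 m.py
```

```text
top hex_block 0.57 [308.8, 255.2, 7.4, 7.2] ctr 450.7 -15.8 wh [17.  19.7] ang 82.1
top round_block 0.64 [303.6, 254.1, 13.9, 15.5] ctr 451.0 -13.2 wh [37.  35.1] ang 81.9
top roller 0.77 [302.6, 250.2, 18.7, 26.3] ctr 433.2 -11.8 wh [39.9 27.8] ang 82.0
top marver 0.8 [302.2, 247.6, 21.4, 32.6] ctr 453.2 -15.8 wh [58.3 87.6] ang 81.8
top marver 0.6 [421.7, 170.8, 31.3, 30.5] ctr 608.5 -369.2 wh [65.  91.2] ang 50.0
top hex_rest 0.77 [158.2, 273.4, 20.8, 21.5] ctr 456.6 353.7 wh [56.4 56.4] ang 53.3
top hex_rest 0.77 [190.1, 311.4, 22.1, 23.9] ctr 342.2 281.8 wh [55.7 52.3] ang 82.0
top roller_rest 0.8 [329.6, 177.1, 33.3, 41.0] ctr 612.5 -124.2 wh [72.8 94.6] ang 66.3
top marver_rest 0.8 [390.3, 241.8, 47.5, 49.3] ctr 409.8 -269.8 wh [113.3  88.8] ang 10.0
top marver_rest 0.48 [301.8, 250.4, 22.4, 27.0] ctr 457.3 -13.7 wh [43.6 65. ] ang 81.9
top jar 0.82 [422.8, 170.4, 31.7, 32.6] ctr 590.5 -352.8 wh [59.  87.1] ang 47.5
top paddle 0.97 [144.1, 183.8, 20.5, 70.9] ctr 622.9 377.8 wh [ 48.2 188.5] ang 78.2
scene hex_block 0.56 [318.1, 222.6, 10.1, 18.1] ctr 469.0 -12.4 wh [48.2 19.4]
[... 275 characters left out ...]
 hex_rest 0.72 [457.8, 220.6, 29.2, 23.8] ctr 347.4 282.9 wh [55.4 62.1] ang 36.4
scene hex_rest 0.65 [400.9, 231.9, 25.5, 21.5] ctr 397.6 168.2 wh [61.3 50. ] ang 2.1
scene round_rest 0.93 [384.3, 300.0, 54.8, 41.8] ctr 597.3 164.0 wh [75.9 74. ] ang 29.2
scene round_rest 0.45 [224.5, 288.1, 57.8, 52.0] ctr 619.1 -122.1 wh [77.  97.1] ang 67.3
scene marver_rest 0.89 [184.9, 210.2, 49.9, 38.6] ctr 414.7 -268.3 wh [123.9  88.3] ang 10.5
scene jar 0.97 [105.2, 254.4, 45.1, 52.7] ctr 635.9 -335.6 wh [137.9  59.5] ang 38.8
scene paddle 0.71 [522.6, 300.7, 32.9, 100.8] ctr 631.5 379.8 wh [ 48.  201.7] ang 76.4
scene paddle 0.59 [103.5, 253.1, 46.1, 51.9] ctr 579.6 -384.9 wh [151.2  65.8] ang 41.4
```

```bash
python3 - <<'E'
from h import *
c=cal('wrist');R=cv2.Rodrigues(c[1])[0];o=-R.T@c[2]
from scipy.spatial.transform import Rotation as Ro
s=ctrl.get_state();T=Ro.from_quat(s['tool_rot']).as_matrix()
print('cam pos in tool',T.T@(o-s['ee_pos']),'axes in tool',(T.T@R.T).round(3), 'focal',c[0][0,0]);print(T.round(3))
im=cv2.imread('pics/top0.png')
cv2.imwrite('pics/topz.png',cv2.resize(im[160:350,130:460],None,fx=2.4,fy=2.4,interpolation=cv2.INTER_CUBIC))
ct=cal('top'); print(toplane(ct,[[204,286],[237,221],[346,199],[414,267]],8).round())
print(toplane(ct,[[313,258]],88))
E
```

```text
cam pos in tool [  77.96757437   -0.22639249 -142.2918705 ] axes in tool [[ 0.001 -0.953 -0.302]
 [ 1.     0.001  0.002]
 [-0.001 -0.302  0.953]] focal 338.2862148740685
[[ 0.91   0.414 -0.   ]
 [ 0.414 -0.91  -0.   ]
 [-0.     0.    -1.   ]]
[[ 435.  265.    8.]
 [ 593.  163.    8.]
 [ 612. -127.    8.]
 [ 409. -271.    8.]]
[[452.92321327 -17.34638864  88.        ]]
```

View pics/topz.png

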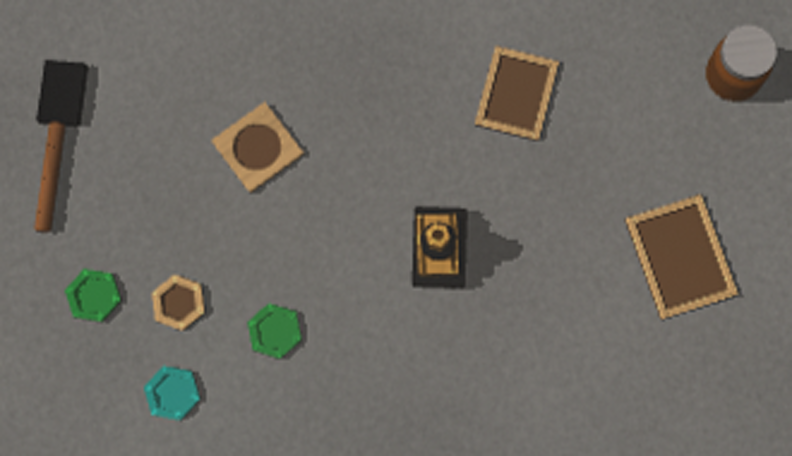

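Request:
jog_arm([
  {"linear": [16, 32, 2], "spin": -0.035},
  {"linear": [16, 32, 2], "spin": -0.035},
  {"linear": [16, 32, 2], "spin": -0.035},
  {"linear": [16, 34, 2], "spin": -0.035},
  {"linear": [16, 35, 2], "spin": -0.035},
  {"linear": [14, 36, 2], "spin": -0.035},
  {"linear": [12, 36, 2], "spin": -0.035},
  {"linear": [12, 36, 2], "spin": -0.035},
  {"linear": [12, 36, 2], "spin": -0.035},
  {"linear": [12, 36, 2], "spin": -0.035},
  {"linear": [11, 36, 2], "spin": -0.035},
  {"linear": [10, 36, 2], "spin": -0.035},
  {"linear": [8, 36, 2], "spin": -0.035},
  {"linear": [8, 35, 2], "spin": -0.035},
  {"linear": [8, 34, 1], "spin": -0.035},
  {"linear": [6, 31, 0], "spin": -0.035},
  {"linear": [0, 0, 0], "spin": 0},
])

```text
time: 2.95
ee_pos: [452.3, -12.1, 260.5]
tool_rot: [0.998, -0.065, 0.0, -0.001]
ft_force: [-0.7, -0.7, -0.8]
width: 85.4
```

```bash
python3 - <<'E'
from h import *
s=ctrl.get_state(); print(s['joint_pos'].round(2))
save('wrist','w1.png'); save('top','top1.png')
E
```

```text
[ 0.08  0.22 -0.22  1.99  0.06  0.94 -1.86]
```

View pics/w1.png

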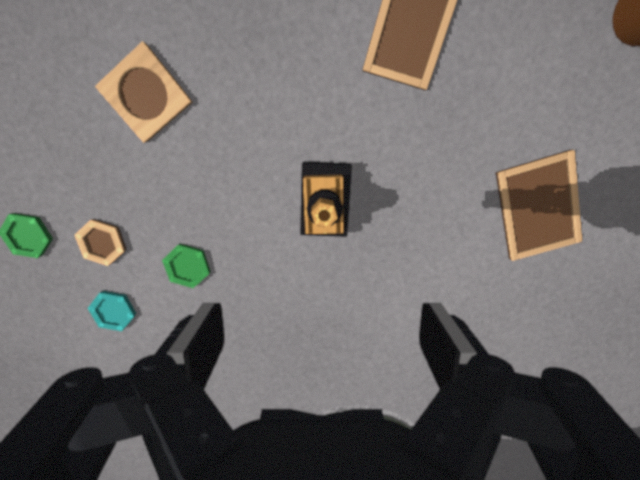

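```bash
cat > fit.py <<'E'
from h import *
from scipy.optimize import least_squares
def poly(n,z,inner=True):
    if n=='roller_rest': a,b=(76,56) if inner else (92,72)
    if n=='marver_rest': a,b=(98,70) if inner else (114,86)
    if n=='hex_rest':
        r=(36 if inner else 52)/np.sqrt(3); t=np.radians(np.arange(0,360,60)); return np.c_[r*np.cos(t),r*np.sin(t),np.full(6,z)]
    if n=='round_rest':
        if inner: t=np.linspace(0,2*np.pi,40,endpoint=False); return np.c_[26*np.cos(t),26*np.sin(t),np.full(40,z)]
        a=b=72
    return np.array([[a,b],[-a,b],[-a,-b],[a,-b]])[:,:]*.5 @ np.array([[1,0,0],[0,1,0]])+[0,0,z]
def place(P,x):
    c,s=np.cos(x[2]),np.sin(x[2]); return np.c_[x[0]+c*P[:,0]-s*P[:,1],x[1]+s*P[:,0]+c*P[:,1],P[:,2]]
def sd(uv,pts): # signed dist of pts to polygon
    q=uv.astype(np.float32).reshape(-1,1,2); return np.array([cv2.pointPolygonTest(q,(float(p[0]),float(p[1])),True) for p in pts])
def woodmask(im):
    h=cv2.cvtColor(im,cv2.COLOR_RGB2HSV).astype(int); m=(h[...,0]<25)&(h[...,1]>60)&(h[...,2]>40)
    return m
def fitrest(cam,im,c,n,x0):
    # outer contour of wood+lining -> outer polygon at z=8 (edge of hull of z=0 & z=8 outlines)
    m=woodmask(im).astype(np.uint8); m=cv2.morphologyEx(m,cv2.MORPH_CLOSE,np.ones((5,5)))
    u=proj(c,[[x0[0],x0[1],6]])[0]; k,lab=cv2.connectedComponents(m)
    l=lab[int(round(u[1])),int(round(u[0]))]
    if l==0: return None
    mm=(lab==l).astype(np.uint8); ys,xs=np.nonzero(mm)
    if xs.min()<2 or xs.max()>637 or ys.min()<2: return None
    pts=max(cv2.findContours(mm,0,cv2.CHAIN_APPROX_NONE)[0],key=len)[:,0]
    def res(x):
        uv=np.r_[proj(c,place(poly(n,8,False),x)),proj(c,place(poly(n,0,False),x))]
        h=cv2.convexHull(uv.astype(np.float32)); return sd(h,pts)-0.5*0
    best=None
    for a in np.radians([-40,-20,0,20,40]):
        r=least_squares(res,[x0[0],x0[1],a],loss='soft_l1',x_scale=[1,1,.02],diff_step=1e-4)
        if best is None or r.cost<best.cost: best=r
    return best.x,np.sqrt(np.mean(res(best.x)**2))
X0=dict(hex_rest=(435,265),round_rest=(593,163),roller_rest=(612,-127),marver_rest=(409,-271))
if __name__=='__main__':
    for cam,f in [('top','top0.png'),('scene','scene0.png'),('wrist','w1.png')]:
        im=cv2.imread('pics/'+f)[...,::-1].copy(); c=cal(cam)
        for n,x0 in X0.items():
            r=fitrest(cam,im,c,n,x0)
            if r is None: print(cam,n,None); continue
            x,e=r; print(cam,n,x[:2].round(1),np.degrees(x[2]).round(1),'rms px',e.round(2))
E
python3 fit.py
```

```text
top hex_rest [437.2 266. ] -58.6 rms px 0.42
top round_rest [594.6 163.9] 29.2 rms px 0.36
top roller_rest [ 615.7 -124.6] -23.0 rms px 0.56
top marver_rest [ 411.6 -270.4] 9.9 rms px 0.47
scene hex_rest [436.5 266.1] 2.4 rms px 0.36
scene round_rest [594.7 164. ] -60.7 rms px 0.31
scene roller_rest [ 615.8 -124.7] -22.9 rms px 0.43
scene marver_rest [ 411.7 -271.1] 10.2 rms px 0.45
wrist hex_rest [437.6 261.8] -58.0 rms px 0.68
wrist round_rest [595.  159.7] 29.0 rms px 0.48
wrist roller_rest None
wrist marver_rest [ 411.4 -274.6] 9.8 rms px 0.86
```

Request:
jog_arm([
  {"linear": [0, -1, -30], "spin": 0},
  {"linear": [0, 0, -30], "spin": 0},
  {"linear": [0, 0, -30], "spin": 0},
  {"linear": [0, 0, -20], "spin": 0},
  {"linear": [0, 0, -10], "spin": 0},
  {"linear": [0, 0, 0], "spin": 0},
])

```text
time: 3.65
ee_pos: [451.2, -17.7, 139.6]
tool_rot: [0.998, -0.067, -0.001, 0.0]
ft_force: [-1.0, -0.5, 0.7]
width: 85.2
```

```bash
python3 - <<'E'
from h import *
import pickle
print(ctrl.get_state()['ee_pos'])
c=cal('wrist');pickle.dump(c,open('w2.pkl','wb'));im=save('wrist','w2.png')
cv2.imwrite('pics/w2z.png',cv2.resize(im[80:330,200:450,::-1],None,fx=2.4,fy=2.4,interpolation=cv2.INTER_CUBIC))
for n in ['hex_block','round_block','roller','marver']:
  for s in ctrl.silhouettes('wrist',n)[:1]:print(n,s['p'],s['extent'])
  for s in ctrl.tip_of('wrist',n)[:1]:print(n,s)
E
```

```text
[451.19417632 -17.69701274 139.62394986]
hex_block 0.59 [293.3, 229.7, 44.5, 49.1]
hex_block {'position': [312.8, 248.9], 'p': 0.65}
round_block 0.65 [289.4, 213.6, 52.5, 48.8]
round_block {'position': [320.7, 236.7], 'p': 0.66}
roller 0.62 [288.9, 196.1, 57.1, 79.2]
marver 0.88 [281.4, 168.6, 77.0, 110.2]
```

View pics/w2z.png

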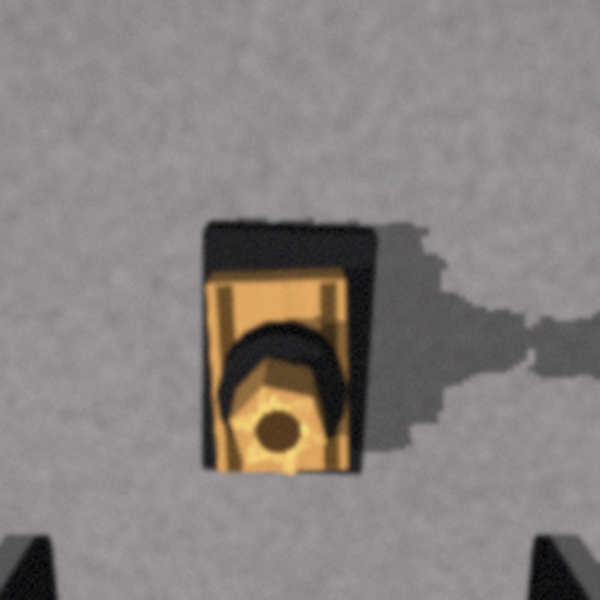

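```bash
python3 - <<'E'
from h import *
import pickle
s=ctrl.get_state();print(s['ee_pos'],abs(s['joint_velocities']).max())
c=cal('wrist');pickle.dump(c,open('w3.pkl','wb'));im=save('wrist','w3.png')
z=cv2.resize(im[220:290,270:360,::-1],None,fx=8,fy=8,interpolation=cv2.INTER_CUBIC)
cv2.imwrite('pics/w3z.png',z)
print(toplane(c,[[315.8,260]],88))
E
```

```text
[451.89538694 -16.94948795 140.68221174] 0.005353405402698766
[[456.16013648 -13.92610754  88.        ]]
```

View pics/w3z.png

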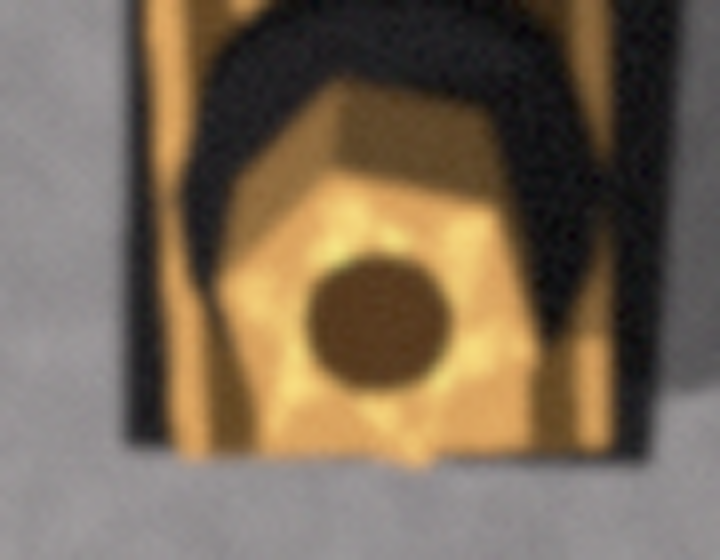

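```bash
cat > hexfit.py <<'E'
from h import *
import pickle
from scipy.optimize import least_squares
def fitv(c,V,z,r,n=6):
    W=toplane(c,V,z)[:,:2]; ctr=W.mean(0); d=W-ctr
    a=np.degrees(np.arctan2(d[:,1],d[:,0])); return W,ctr,np.linalg.norm(d,axis=1),a
c=pickle.load(open('w3.pkl','rb'))
V=np.array([(338,172),(495,207),(540,345),(425,465),(218,285)])/8+[270,220]-.5
opp=[((V[0]+V[3])/2),((V[4]+V[2])/2)]
print(toplane(c,opp,88))
W=toplane(c,V,88)[:,:2]; ctr=toplane(c,opp,88).mean(0)[:2]
d=W-ctr; print(ctr,np.linalg.norm(d,axis=1).round(1),(np.degrees(np.arctan2(d[:,1],d[:,0]))%60).round(1), 'expected r',11/np.cos(np.pi/6))
E
python3 hexfit.py; python3 -c "
from h import *
im=cv2.imread('pics/top0.png');cv2.imwrite('pics/topz2.png',cv2.resize(im[235:295,285:345],None,fx=10,fy=10,interpolation=cv2.INTER_CUBIC))
im=cv2.imread('pics/scene0.png');cv2.imwrite('pics/scz2.png',cv2.resize(im[215:280,295:355],None,fx=9,fy=9,interpolation=cv2.INTER_CUBIC))"
```

```text
[[456.49464517 -14.83377446  88.        ]
 [456.80438263 -14.68217852  88.        ]]
[456.6495139  -14.75797649] [12.1 12.5 12.5 12.8 12.7] [ 7.5  7.9 11.7  8.  10.6] expected r 12.701705922171765
```

View pics/scz2.png

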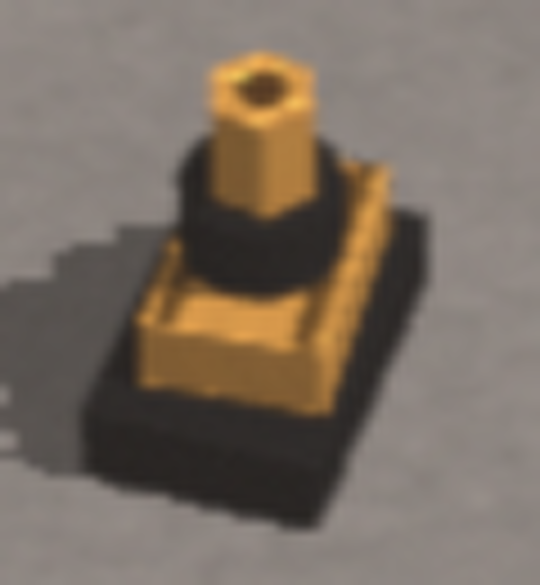

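View pics/topz2.png

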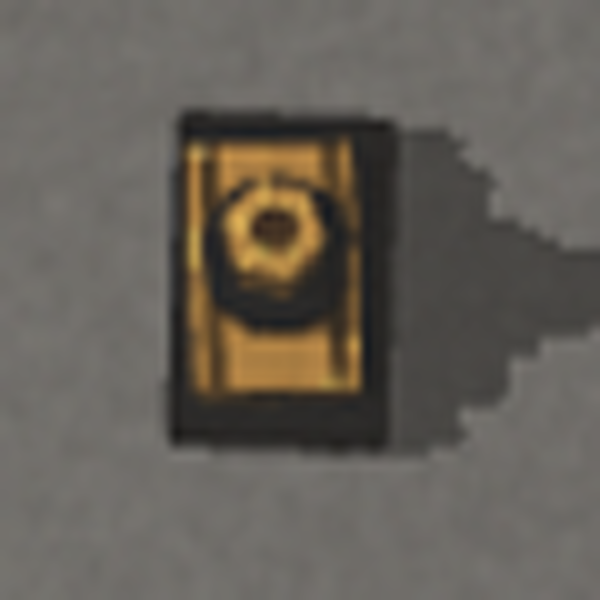

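```bash
python3 - <<'E'
from h import *
print(toplane(cal('top'),[[285+27.4-.5,235+22.8-.5]],88),toplane(cal('scene'),[[295+263/9-.5,215+88/9-.5]],88))
print(ctrl.get_state()['ee_pos'])
E
```

```text
[[455.00680223 -14.94731579  88.        ]] [[454.75661931 -15.01343191  88.        ]]
[451.84255227 -16.94443879 140.58107024]
```

Request:
jog_arm([
  {"linear": [2, 1, 0], "spin": 0.1},
  {"linear": [2, 1, 0], "spin": 0.1},
  {"linear": [0, 0, -10], "spin": 0.09},
  {"linear": [0, 0, -20], "spin": 0},
  {"linear": [0, 0, -20], "spin": 0},
  {"linear": [0, 0, -10], "spin": 0},
  {"linear": [0, 0, -7], "spin": 0},
  {"linear": [0, 0, -3], "spin": 0},
  {"linear": [0, 0, 0], "spin": 0},
], fingers=60)

```text
time: 5.05
ee_pos: [455.8, -14.9, 70.4]
tool_rot: [0.997, 0.078, 0.0, 0.0]
ft_force: [0.2, -0.6, 0.4]
width: 59.9
```

```bash
python3 - <<'E'
from h import *
im=save('wrist','w4.png');s=ctrl.get_state(); print(s['ee_pos'],s['ft_force'])
E
```

```text
[455.95660124 -14.90931526  70.67536512] [-0.8041764  -0.26660709 -0.19565172]
```

View pics/w4.png

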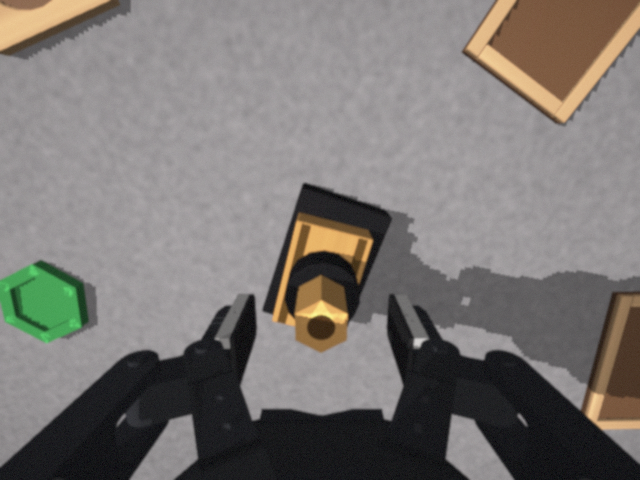

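The hex is centred between the jaws at (321,326) with its flats parallel to them, so I close.

Request:
jog_arm([
  {"linear": [0, 0, 0], "spin": 0},
  {"linear": [0, 0, 0], "spin": 0},
  {"linear": [0, 0, 0], "spin": 0},
  {"linear": [0, 0, 0], "spin": 0},
  {"linear": [0, 0, 0], "spin": 0},
  {"linear": [0, 0, 0], "spin": 0},
  {"linear": [0, 0, 0], "spin": 0},
  {"linear": [0, 0, 0], "spin": 0},
], fingers=15, grip_force=35)

```text
time: 5.9
ee_pos: [455.9, -15.0, 70.7]
tool_rot: [0.997, 0.078, 0.0, 0.0]
ft_force: [-1.5, 0.1, 7.3]
width: 21.1
```

Request:
jog_arm([
  {"linear": [0, 0, 4], "spin": 0},
  {"linear": [0, 0, 10], "spin": 0},
  {"linear": [0, 0, 20], "spin": 0},
  {"linear": [0, 0, 30], "spin": 0},
  {"linear": [0, 0, 16], "spin": 0},
  {"linear": [0, 0, 0], "spin": 0},
])

```text
time: 6.5
ee_pos: [456.8, -15.0, 152.8]
tool_rot: [0.997, 0.078, 0.002, 0.0]
ft_force: [-0.3, -1.5, -1.5]
width: 20.7
```

```bash
python3 - <<'E'
from h import *
im=save('wrist','w5.png');save('scene','s5.png');s=ctrl.get_state(); print(s['ee_pos'],s['ft_force'],s['joint_pos'])
E
```

```text
[455.69702146 -15.07416305 150.56336539] [ 0.1995978  -0.21918747 -1.80231069] [ 0.12449241  0.38825234 -0.27667919  2.09788397  0.16658116  0.67489611
 -1.67719628]
```

View pics/w5.png

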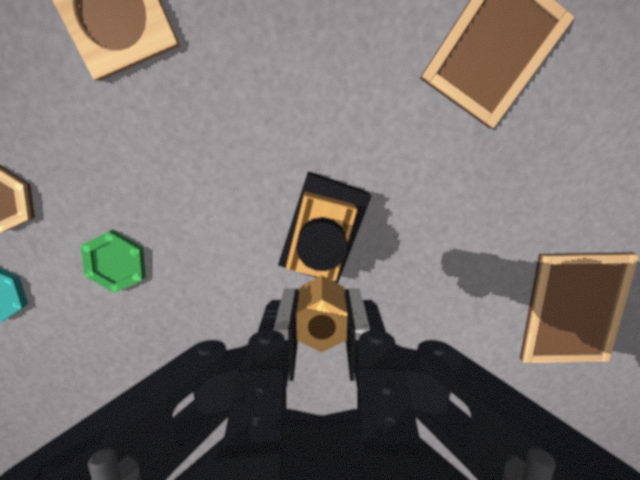

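View pics/s5.png

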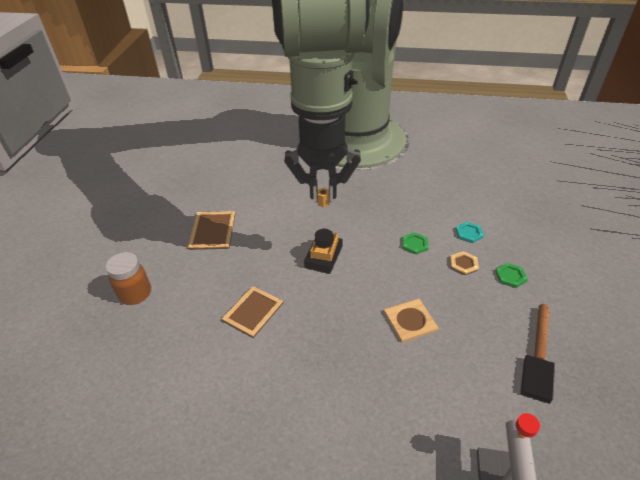

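Request:
jog_arm([
  {"linear": [-2, 15, 0], "spin": 0.06},
  {"linear": [-2, 30, 0], "spin": 0.1},
  {"linear": [-2, 33, 0], "spin": 0.1},
  {"linear": [-2, 33, 0], "spin": 0.1},
  {"linear": [-2, 33, 0], "spin": 0.1},
  {"linear": [-2, 33, 0], "spin": 0.1},
  {"linear": [-2, 33, 0], "spin": 0.1},
  {"linear": [-2, 33, -10], "spin": 0.1},
  {"linear": [-2, 25, -20], "spin": 0.1},
  {"linear": [-0.7, 12.9, -20], "spin": 0.063},
  {"linear": [0, 0, -20], "spin": 0},
  {"linear": [0, 0, -10], "spin": 0},
  {"linear": [0, 0, 0], "spin": 0},
  {"linear": [0, 0, 0], "spin": 0},
])

```text
time: 8.0
ee_pos: [436.9, 266.1, 70.5]
tool_rot: [0.858, 0.514, -0.0, -0.0]
ft_force: [1.0, -0.2, -0.8]
width: 21.0
```

```bash
python3 - <<'E'
from h import *
s=ctrl.get_state(); print(s['ee_pos'],s['tool_rot'],s['joint_pos'].round(2))
c=cal('wrist');im=save('wrist','w6.png')
E
```

```text
[436.88414072 266.06142579  70.54979088] [ 8.57702061e-01  5.14147022e-01 -9.63320723e-05 -6.81023778e-05] [-0.32  0.62 -0.46  2.    0.46  0.62 -1.58]
```

View pics/w6.png

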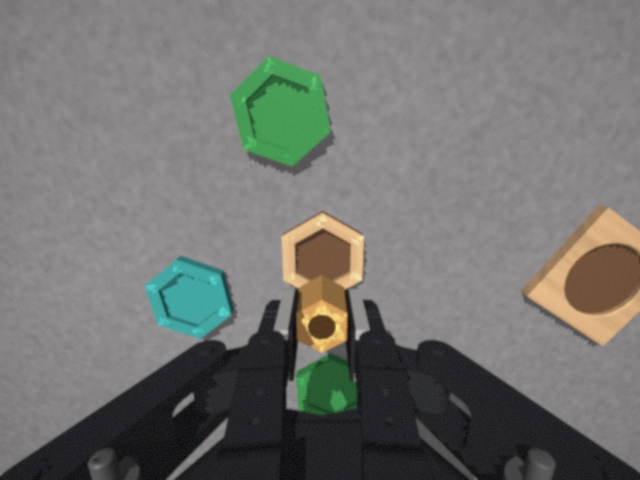

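Request:
jog_arm([
  {"linear": [0, 0, -15], "spin": 0},
  {"linear": [0, 0, -15], "spin": 0},
  {"linear": [0, 0, -12], "spin": 0},
  {"linear": [0, 0, -6], "spin": 0},
  {"linear": [0, 0, -4], "spin": 0},
  {"linear": [0, 0, -2], "spin": 0},
  {"linear": [0, 0, -1], "spin": 0},
  {"linear": [0, 0, -1], "spin": 0},
  {"linear": [0, 0, 0], "spin": 0},
  {"linear": [0, 0, 0], "spin": 0},
])

```text
time: 9.05
ee_pos: [437.1, 266.0, 14.5]
tool_rot: [0.858, 0.514, 0.0, -0.0]
ft_force: [0.6, 0.4, -1.0]
width: 20.8
```

```bash
python3 - <<'E'
from h import *
s=ctrl.get_state(); print(s['ee_pos'],s['ft_force'])
save('wrist','w7.png')
E
```

```text
[437.0835831  266.01783203  14.46529064] [ 0.56322767  0.44531998 -1.04986498]
```

View pics/w7.png

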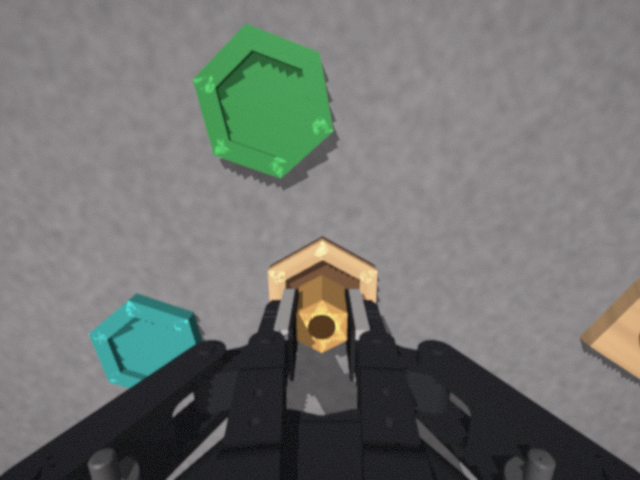

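Good, the hex is centred in the rest. I lower it in sub-millimetre steps to contact.

Request:
jog_arm([
  {"linear": [0, 0, -0.5], "spin": 0},
  {"linear": [0, 0, -0.5], "spin": 0},
  {"linear": [0, 0, -0.4], "spin": 0},
  {"linear": [0, 0, 0], "spin": 0},
])

```text
time: 9.5
ee_pos: [437.0, 266.0, 12.8]
tool_rot: [0.858, 0.514, -0.0, -0.0]
ft_force: [-0.6, 0.8, 0.2]
width: 21.1
```

Request:
jog_arm([
  {"linear": [0, 0, -0.4], "spin": 0},
  {"linear": [0, 0, -0.3], "spin": 0},
  {"linear": [0, 0, 0], "spin": 0},
])

```text
time: 9.8
ee_pos: [437.0, 266.0, 12.7]
tool_rot: [0.858, 0.514, 0.0, 0.0]
ft_force: [-2.5, -2.7, 15.0]
width: 20.8
```

Request:
jog_arm([
  {"linear": [0, 0, 0.3], "spin": 0},
  {"linear": [0, 0, 0], "spin": 0},
])

```text
time: 10.0
ee_pos: [437.0, 266.0, 12.7]
tool_rot: [0.858, 0.514, 0.0, 0.0]
ft_force: [-1.8, -1.3, 9.4]
width: 21.4
```

Request:
jog_arm([
  {"linear": [0, 0, 0], "spin": 0},
  {"linear": [0, 0, 0], "spin": 0},
  {"linear": [0, 0, 0], "spin": 0},
  {"linear": [0, 0, 0], "spin": 0},
  {"linear": [0, 0, 0], "spin": 0},
  {"linear": [0, 0, 3], "spin": 0},
  {"linear": [0, 0, 10], "spin": 0},
  {"linear": [0, 0, 20], "spin": 0},
  {"linear": [0, 0, 30], "spin": 0},
  {"linear": [0, 0, 30], "spin": 0},
  {"linear": [0, 0, 20], "spin": 0},
], fingers=50)

```text
time: 11.1
ee_pos: [437.3, 266.2, 128.1]
tool_rot: [0.858, 0.514, 0.001, -0.0]
ft_force: [1.1, 0.3, 0.4]
width: 49.8
```

```bash
python3 - <<'E'
from h import *
s=ctrl.get_state(); print(s['ee_pos'],s['ft_force'],s['width'])
im=save('top','t8.png');cv2.imwrite('pics/t8z.png',cv2.resize(im[230:330,150:340,::-1],None,fx=4,fy=4,interpolation=cv2.INTER_CUBIC))
save('wrist','w8.png')
E
```

```text
[437.25560365 266.24719599 128.12119086] [1.1286694  0.29328486 0.37597069] 49.84130211407661
```

View pics/w8.png

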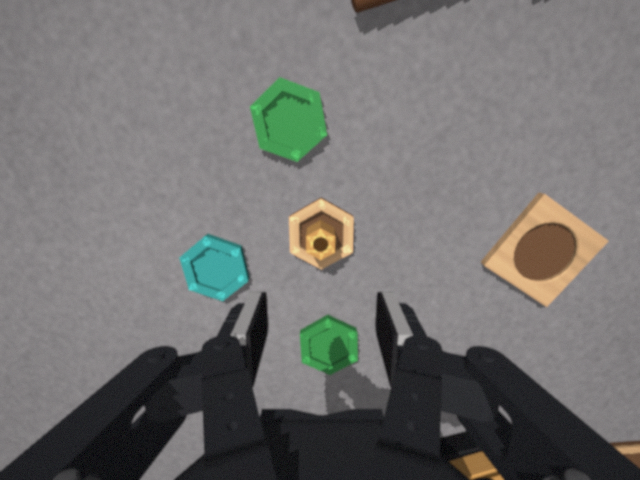

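View pics/t8z.png

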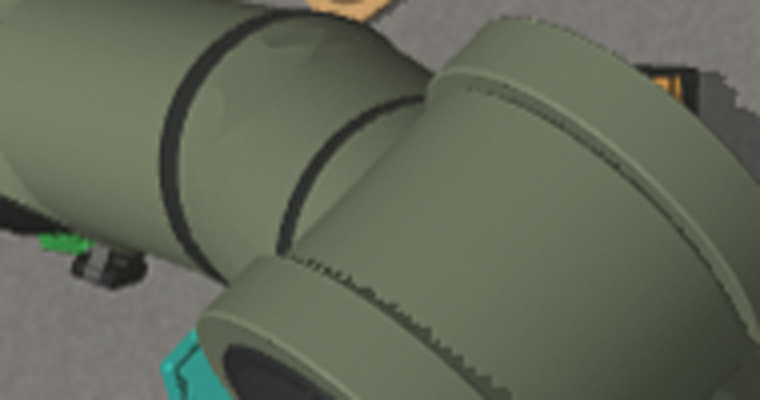

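Request:
jog_arm([
  {"linear": [1, -15, 5], "spin": -0.12},
  {"linear": [1, -28, 5], "spin": -0.12},
  {"linear": [2, -30, 5], "spin": -0.12},
  {"linear": [2, -30, 0], "spin": -0.12},
  {"linear": [2, -30, 0], "spin": -0.12},
  {"linear": [2, -30, 0], "spin": -0.12},
  {"linear": [2, -30, 0], "spin": -0.12},
  {"linear": [1, -30, 0], "spin": -0.12},
  {"linear": [1, -30, 0], "spin": -0.12},
  {"linear": [1, -20, 0], "spin": -0.12},
  {"linear": [0, -8, 0], "spin": 0},
  {"linear": [0, 0, 0], "spin": 0},
  {"linear": [0, 0, 0], "spin": 0},
  {"linear": [0, 0, 0], "spin": 0},
], fingers=70)

```text
time: 12.6
ee_pos: [452.0, -13.9, 140.5]
tool_rot: [0.998, -0.059, -0.0, -0.0]
ft_force: [-0.1, -0.1, 0.3]
width: 69.5
```

```bash
cat > look.py <<'E'
from h import *
import sys,pickle
n=sys.argv[1]; x0,y0,x1,y1=map(int,sys.argv[2:6]); f=min(790/(x1-x0),590/(y1-y0))
s=ctrl.get_state(); print(s['ee_pos'].round(1),s['tool_rot'].round(4),s['joint_pos'].round(2),s['width'],abs(s['joint_velocities']).max().round(3))
c=cal('wrist');pickle.dump(c,open(n+'.pkl','wb'));im=save('wrist',n+'.png')
cv2.imwrite('pics/'+n+'z.png',cv2.resize(im[y0:y1,x0:x1,::-1],None,fx=f,fy=f,interpolation=cv2.INTER_CUBIC)); print('scale',f)
E
python3 look.py w9 260 180 380 270
python3 - <<'E'
from h import *
im=save('scene','s9.png');cv2.imwrite('pics/s9z.png',cv2.resize(im[200:290,280:520,::-1],None,fx=3.2,fy=3.2,interpolation=cv2.INTER_CUBIC))
E
```

```text
[452.  -13.9 140.5] [ 9.983e-01 -5.860e-02 -1.000e-04 -2.000e-04] [ 0.07  0.4  -0.21  2.12  0.13  0.64 -1.92] 69.47234599812465 0.005
scale 6.555555555555555
```

View pics/w9z.png

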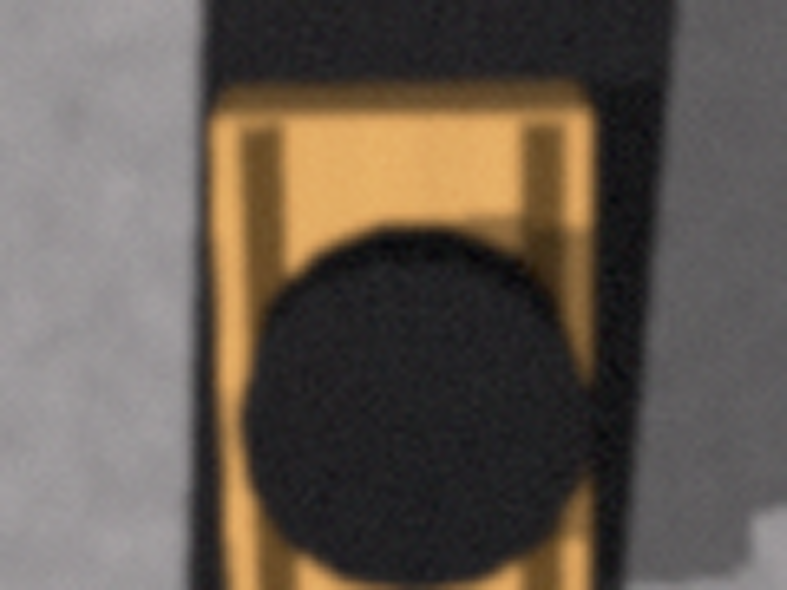

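View pics/s9z.png

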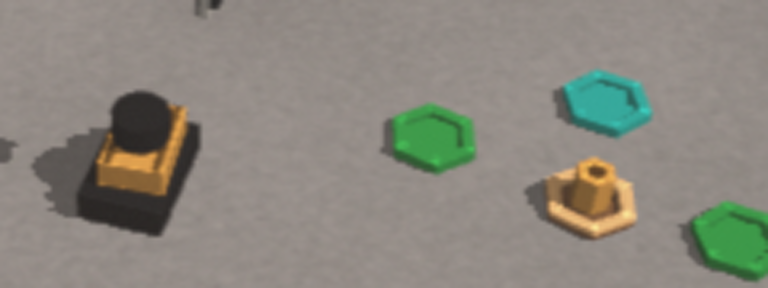

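```bash
python3 - <<'E'
from h import *
import pickle
c=pickle.load(open('w9.pkl','rb'))
p=np.array([[419,415],[245,415],[592,425],[419,585],[213,115],[595,110]])/6.5556+[260,180]-.5
print(toplane(c,p[:4],62).round(1)); print(toplane(c,p[4:],42).round(1))
im=cv2.imread('pics/s9.png');cv2.imwrite('pics/s9y.png',cv2.resize(im[215:280,295:355],None,fx=9,fy=9,interpolation=cv2.INTER_CUBIC))
E
```

```text
[[458.4 -16.   62. ]
 [460.5   2.1  62. ]
 [455.2 -33.8  62. ]
 [439.4 -13.8  62. ]]
[[488.8   3.1  42. ]
 [484.5 -38.5  42. ]]
```

View pics/s9y.png

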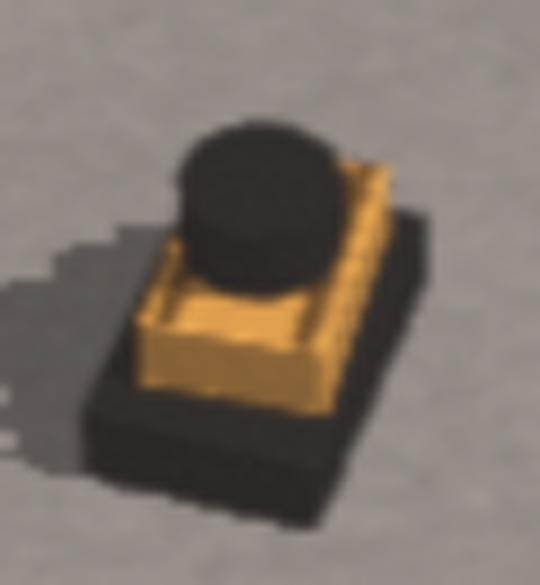

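```bash
python3 - <<'E'
from h import *
from scipy.optimize import least_squares
c=cal('scene'); t=np.linspace(0,6.283,80)
def ext(x):
    P=np.r_[[[x[0]+19*np.cos(a),x[1]+19*np.sin(a),z] for a in t for z in (42,62)]]
    u=proj(c,P); return np.array([u[:,0].min(),u[:,0].max(),u[:,1].min(),u[:,1].max()])
obs=np.array([295+180/9,295+348/9,215+118/9,215+298/9])-.5
r=least_squares(lambda x:ext(x)-obs,[457,-16],diff_step=1e-3);print(r.x,r.fun)
E
```

```text
[454.11461514 -15.26119494] [-0.27621172  0.27543262 -0.22399943  0.20000177]
```

Request:
jog_arm([
  {"linear": [4, -1.7, -10], "spin": 0},
  {"linear": [0, 0, -25], "spin": 0},
  {"linear": [0, 0, -25], "spin": 0},
  {"linear": [0, 0, -20], "spin": 0},
  {"linear": [0, 0, -8], "spin": 0},
  {"linear": [0, 0, -4], "spin": 0},
  {"linear": [0, 0, -1], "spin": 0},
  {"linear": [0, 0, 0], "spin": 0},
  {"linear": [0, 0, 0], "spin": 0},
])

```text
time: 13.6
ee_pos: [456.5, -16.8, 48.1]
tool_rot: [0.998, -0.06, 0.001, -0.0]
ft_force: [-0.5, -0.6, 0.0]
width: 70.0
```

```bash
python3 look.py w10 160 180 480 420
```

```text
[456.5 -16.8  48.1] [ 9.982e-01 -6.010e-02  6.000e-04 -1.000e-04] [ 0.02  0.58 -0.15  2.16  0.21  0.42 -1.98] 69.95699721015109 0.002
scale 2.4583333333333335
```

View pics/w10z.png

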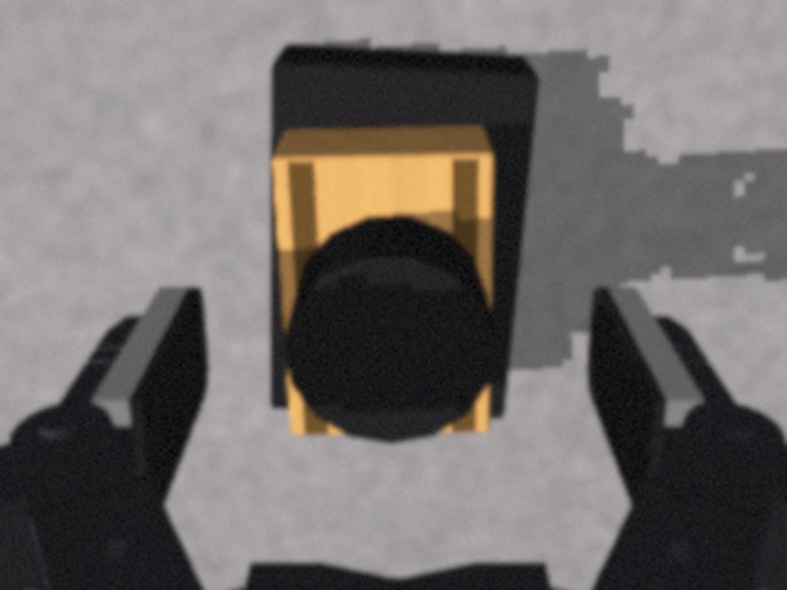

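Request:
jog_arm([
  {"linear": [0, 1.2, 0], "spin": 0},
  {"linear": [0, 0, 0], "spin": 0},
])

```text
time: 13.85
ee_pos: [456.2, -15.4, 47.8]
tool_rot: [0.998, -0.06, 0.0, -0.0]
ft_force: [-0.7, -0.0, 0.4]
width: 70.3
```

Request:
jog_arm([
  {"linear": [0, 0, 0], "spin": 0},
  {"linear": [0, 0, 0], "spin": 0},
  {"linear": [0, 0, 0], "spin": 0},
  {"linear": [0, 0, 0], "spin": 0},
  {"linear": [0, 0, 0], "spin": 0},
  {"linear": [0, 0, 0], "spin": 0},
  {"linear": [0, 0, 0], "spin": 0},
  {"linear": [0, 0, 0], "spin": 0},
], fingers=32, grip_force=30)

```text
time: 14.65
ee_pos: [456.0, -15.6, 47.7]
tool_rot: [0.998, -0.06, 0.0, 0.0]
ft_force: [-1.5, 0.6, 7.9]
width: 36.6
```

```bash
python3 look.py w11 160 180 480 420
```

```text
[456.  -15.6  47.7] [ 0.9982 -0.0601  0.      0.    ] [ 0.02  0.58 -0.15  2.16  0.21  0.42 -1.99] 36.60838779721363 0.001
scale 2.4583333333333335
```

View pics/w11z.png

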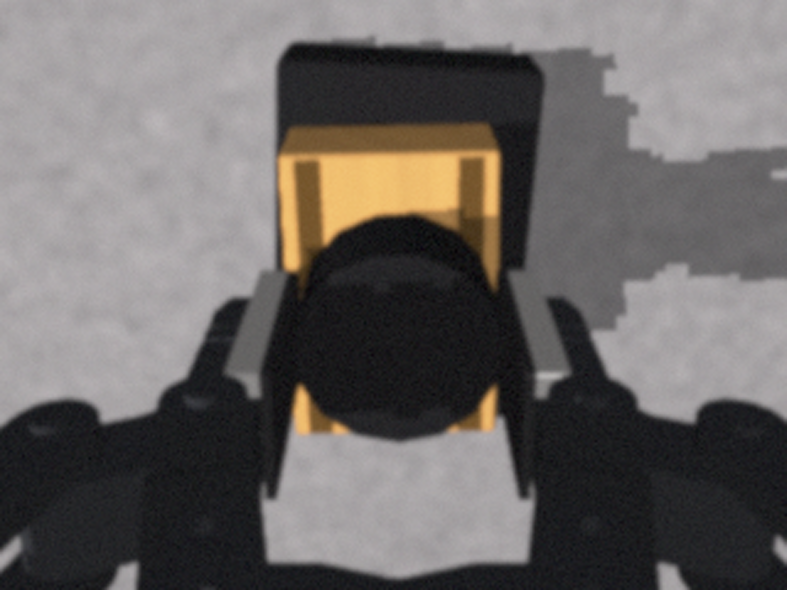

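Request:
jog_arm([
  {"linear": [0, 0, 3], "spin": 0},
  {"linear": [0, 0, 8], "spin": 0},
  {"linear": [0, 0, 20], "spin": 0},
  {"linear": [0, 0, 30], "spin": 0},
  {"linear": [0, 0, 14], "spin": 0},
  {"linear": [0, 0, 0], "spin": 0},
])

```text
time: 15.3
ee_pos: [457.0, -15.6, 124.6]
tool_rot: [0.998, -0.06, 0.002, -0.0]
ft_force: [0.4, -1.1, -0.7]
width: 36.7
```

```bash
python3 look.py w12 160 150 480 390
```

```text
[457.  -15.6 124.6] [ 9.982e-01 -6.020e-02  1.800e-03 -1.000e-04] [ 0.07  0.43 -0.2   2.12  0.15  0.6  -1.94] 36.67859946911411 0.046
scale 2.4583333333333335
```

View pics/w12z.png

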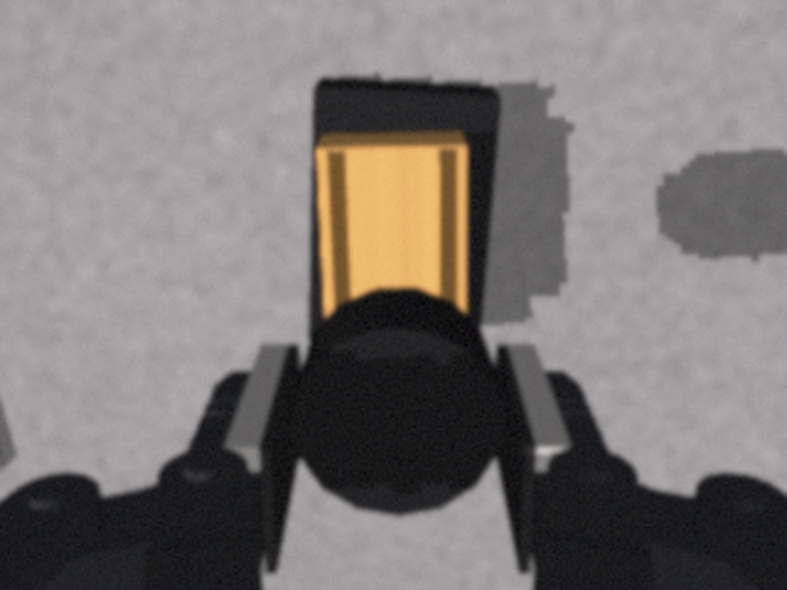

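Request:
jog_arm([
  {"linear": [9, 11, 0], "spin": 0.05},
  {"linear": [18, 24, 0], "spin": 0.08},
  {"linear": [20, 26, 0], "spin": 0.08},
  {"linear": [20, 26, 0], "spin": 0.08},
  {"linear": [20, 26, 0], "spin": 0.08},
  {"linear": [20, 26, 0], "spin": 0.08},
  {"linear": [18, 24, -10], "spin": 0.08},
  {"linear": [9, 11, -20], "spin": 0.08},
  {"linear": [4.7, 5.5, -20], "spin": 0.02},
  {"linear": [0, 0, -10], "spin": 0},
  {"linear": [0, 0, 0], "spin": 0},
  {"linear": [0, 0, 0], "spin": 0},
  {"linear": [0, 0, 0], "spin": 0},
])

```text
time: 16.65
ee_pos: [595.1, 163.8, 63.4]
tool_rot: [0.968, 0.252, 0.001, 0.0]
ft_force: [-0.1, 0.4, 0.1]
width: 36.7
```

```bash
python3 look.py w13 80 90 560 450
```

```text
[595.1 163.8  63.4] [9.678e-01 2.519e-01 5.000e-04 1.000e-04] [-0.15  0.74 -0.33  1.73  0.33  0.73 -1.7 ] 36.735423575972895 0.003
scale 1.6388888888888888
```

View pics/w13z.png

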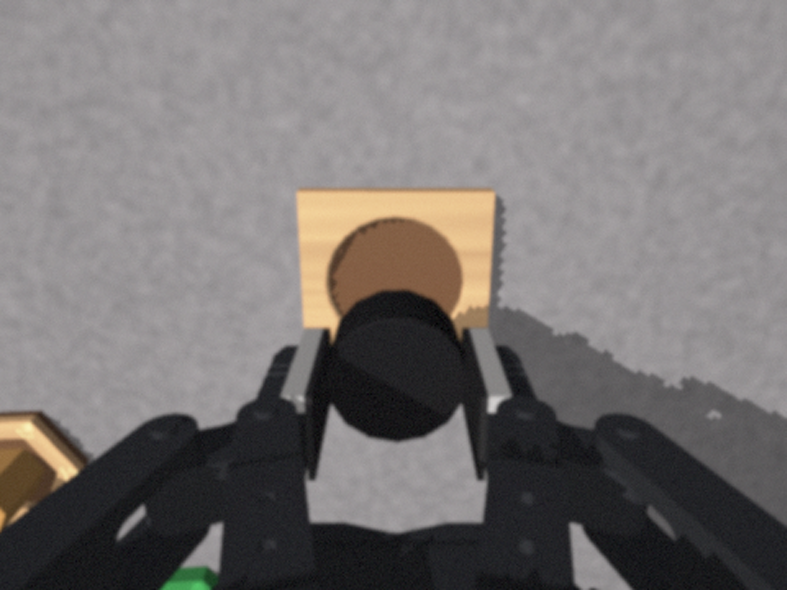

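Request:
jog_arm([
  {"linear": [0, 0, -15], "spin": 0},
  {"linear": [0, 0, -15], "spin": 0},
  {"linear": [0, 0, -10], "spin": 0},
  {"linear": [0, 0, -6], "spin": 0},
  {"linear": [0, 0, -3], "spin": 0},
  {"linear": [0, 0, -2], "spin": 0},
  {"linear": [0, 0, -0.5], "spin": 0},
  {"linear": [0, 0, -0.5], "spin": 0},
  {"linear": [0, 0, 0], "spin": 0},
  {"linear": [0, 0, 0], "spin": 0},
])

```text
time: 17.7
ee_pos: [594.8, 164.0, 10.7]
tool_rot: [0.968, 0.252, 0.0, -0.0]
ft_force: [0.5, -0.2, -0.2]
width: 36.9
```

Request:
jog_arm([
  {"linear": [0, 0, -0.4], "spin": 0},
  {"linear": [0, 0, -0.3], "spin": 0},
  {"linear": [0, 0, 0], "spin": 0},
])

```text
time: 18.0
ee_pos: [594.7, 163.9, 9.8]
tool_rot: [0.968, 0.252, 0.0, 0.0]
ft_force: [0.1, 0.0, 0.3]
width: 36.7
```

```bash
python3 look.py w14 80 90 560 450
```

```text
[594.7 163.9   9.8] [0.9677 0.2521 0.     0.    ] [-0.17  0.82 -0.3   1.74  0.36  0.64 -1.73] 36.747223234273136 0.002
scale 1.6388888888888888
```

View pics/w14z.png

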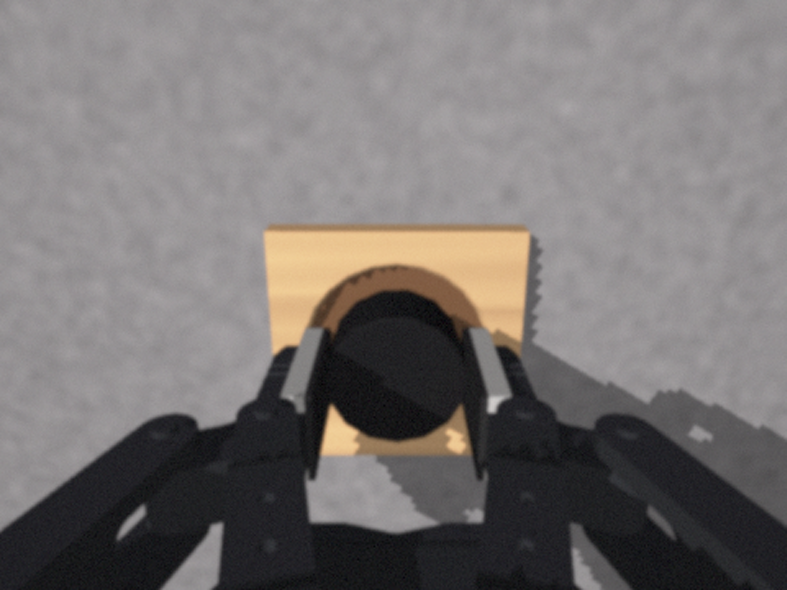

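Request:
jog_arm([
  {"linear": [0, 0, -0.3], "spin": 0},
  {"linear": [0, 0, 0], "spin": 0},
])

```text
time: 18.25
ee_pos: [594.8, 163.9, 9.8]
tool_rot: [0.968, 0.252, 0.0, 0.0]
ft_force: [-1.7, -0.7, 6.8]
width: 36.4
```

Request:
jog_arm([
  {"linear": [0, 0, 0], "spin": 0},
  {"linear": [0, 0, 0], "spin": 0},
  {"linear": [0, 0, 0], "spin": 0},
  {"linear": [0, 0, 0], "spin": 0},
  {"linear": [0, 0, 0], "spin": 0},
  {"linear": [0, 0, 3], "spin": 0},
  {"linear": [0, 0, 10], "spin": 0},
  {"linear": [0, 0, 20], "spin": 0},
  {"linear": [0, 0, 30], "spin": 0},
  {"linear": [0, 0, 30], "spin": 0},
  {"linear": [0, 0, 10], "spin": 0},
  {"linear": [0, 0, 0], "spin": 0},
], fingers=62)

```text
time: 19.45
ee_pos: [595.6, 164.1, 114.6]
tool_rot: [0.968, 0.252, 0.002, -0.0]
ft_force: [0.6, -0.2, -0.7]
width: 62.1
```

```bash
python3 look.py w15 80 90 560 450
```

```text
[595.6 164.1 114.6] [ 0.9677  0.252   0.0015 -0.    ] [-0.13  0.67 -0.35  1.71  0.3   0.82 -1.67] 62.089375936564714 0.044
scale 1.6388888888888888
```

View pics/w15z.png

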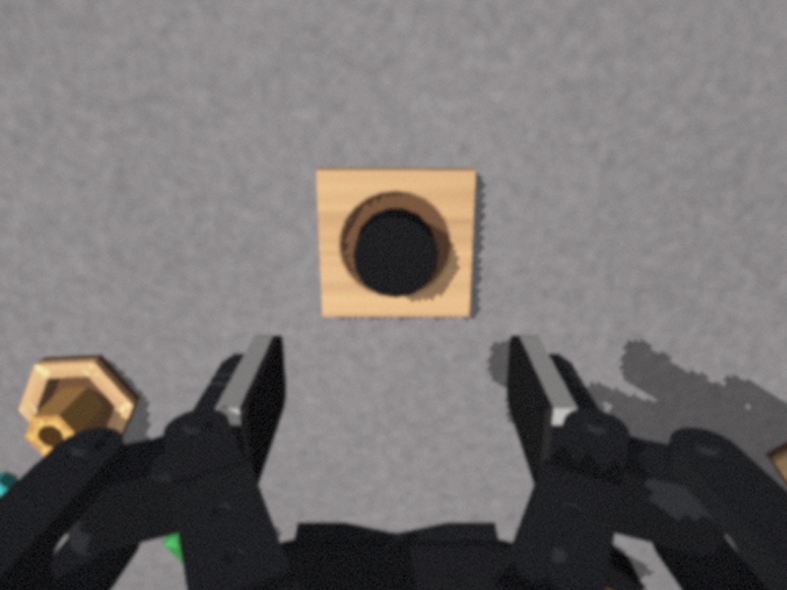

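Request:
jog_arm([
  {"linear": [-10, -12, 0], "spin": -0.06},
  {"linear": [-20, -25, 0], "spin": -0.08},
  {"linear": [-20, -26, 0], "spin": -0.08},
  {"linear": [-20, -26, 0], "spin": -0.08},
  {"linear": [-20, -26, 0], "spin": -0.08},
  {"linear": [-20, -26, 0], "spin": -0.08},
  {"linear": [-18, -22, 0], "spin": -0.08},
  {"linear": [-10, -12, 0], "spin": -0.08},
  {"linear": [-4, -5, 0], "spin": -0.03},
  {"linear": [0, 0, 0], "spin": 0},
  {"linear": [0, 0, 0], "spin": 0},
  {"linear": [0, 0, 0], "spin": 0},
], fingers=80)

```text
time: 20.7
ee_pos: [453.2, -15.2, 112.3]
tool_rot: [0.998, -0.069, -0.0, -0.0]
ft_force: [0.2, 0.9, -0.1]
width: 79.9
```

```bash
python3 look.py w16 260 180 400 285
python3 - <<'E'
from h import *
im=save('scene','s16.png');cv2.imwrite('pics/s16z.png',cv2.resize(im[215:280,295:355,::-1],None,fx=9,fy=9,interpolation=cv2.INTER_CUBIC))
E
```

```text
[453.2 -15.2 112.3] [ 9.976e-01 -6.890e-02 -0.000e+00 -2.000e-04] [ 0.06  0.45 -0.2   2.13  0.16  0.57 -1.96] 79.89185447069694 0.003
scale 5.619047619047619
```

View pics/w16z.png

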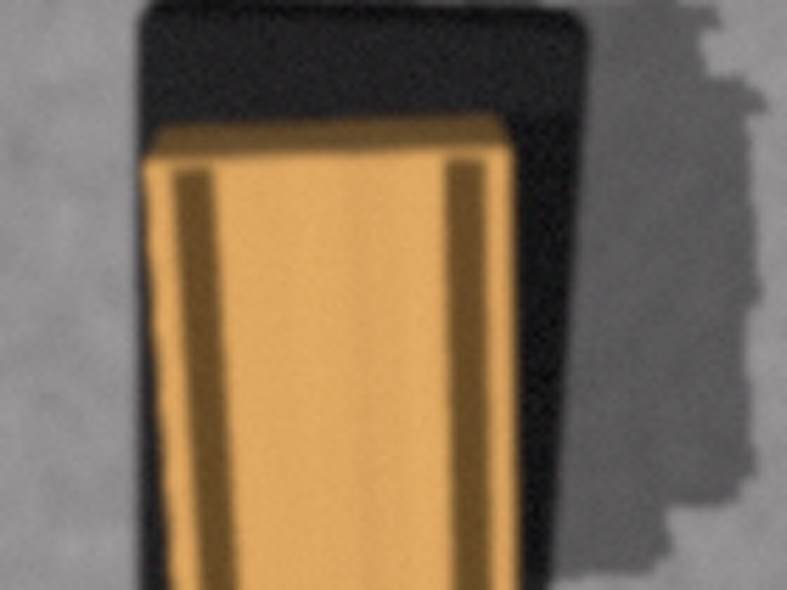

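View pics/s16z.png

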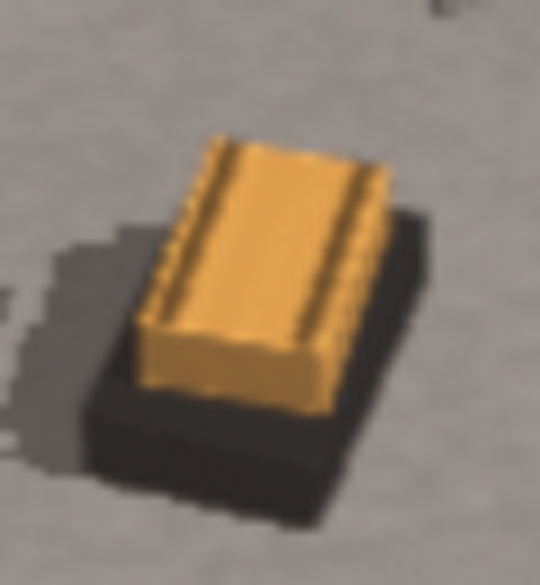

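```bash
cat > fitb.py <<'E'
from fit import *
import pickle
def fitbox(im,c,mask,a,b,z0,z1,x0,roi):
    m=np.zeros(mask.shape,np.uint8);x,y,X,Y=roi;m[y:Y,x:X]=mask[y:Y,x:X]
    k,lab,st,_=cv2.connectedComponentsWithStats(m); l=1+np.argmax(st[1:,4]); m=(lab==l).astype(np.uint8)
    pts=max(cv2.findContours(m,0,cv2.CHAIN_APPROX_NONE)[0],key=len)[:,0]
    B=np.array([[a,b],[-a,b],[-a,-b],[a,-b]])*.5
    P=np.r_[np.c_[B,np.full(4,z0)],np.c_[B,np.full(4,z1)]]
    res=lambda x:sd(cv2.convexHull(proj(c,place(P,x)).astype(np.float32)),pts)-.3
    r=least_squares(res,x0,loss='soft_l1',x_scale=[1,1,.02],diff_step=1e-4)
    return r.x[:2].round(1),np.degrees(r.x[2]).round(1),np.sqrt(np.mean(r.fun**2)).round(2)
E
python3 - <<'E'
from fitb import *
im=cv2.imread('pics/w16.png')[...,::-1].copy();print('wrist',fitbox(im,pickle.load(open('w16.pkl','rb')),woodmask(im),62,42,22,42,[456,-16,-.1],(250,170,400,320)))
im=cv2.imread('pics/s16.png')[...,::-1].copy();print('scene',fitbox(im,cal('scene'),woodmask(im),62,42,22,42,[456,-16,-.1],(295,215,355,280)))
g=cv2.imread('pics/s16.png'); dark=(g.max(2)<62)|woodmask(g[...,::-1].copy()); print('marver scene',fitbox(g,cal('scene'),dark,84,56,0,22,[456,-16,-.1],(295,232,355,280)))
E
```

```text
wrist (array([456.1, -14.3]), np.float64(-6.0), np.float64(0.93))
scene (array([455.9, -14.6]), np.float64(-7.2), np.float64(0.59))
marver scene (array([452. , -17.5]), np.float64(-8.0), np.float64(1.15))
```

View pics/w16.png

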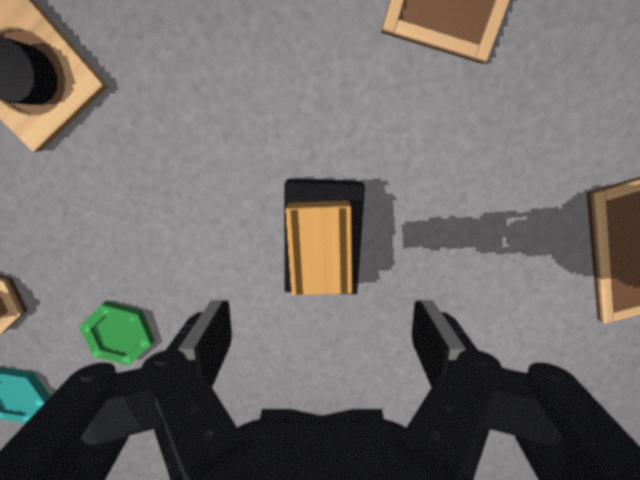

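Request:
jog_arm([
  {"linear": [2.8, 0.7, -10], "spin": 0.025},
  {"linear": [0, 0, -25], "spin": 0},
  {"linear": [0, 0, -25], "spin": 0},
  {"linear": [0, 0, -14], "spin": 0},
  {"linear": [0, 0, -7], "spin": 0},
  {"linear": [0, 0, -3], "spin": 0},
  {"linear": [0, 0, -1], "spin": 0},
  {"linear": [0, 0, 0], "spin": 0},
  {"linear": [0, 0, 0], "spin": 0},
])

```text
time: 21.7
ee_pos: [455.9, -15.4, 28.0]
tool_rot: [0.998, -0.058, 0.0, -0.0]
ft_force: [0.2, -0.5, 0.3]
width: 79.8
```

```bash
python3 look.py w17 160 180 480 420
```

```text
[455.9 -15.4  28. ] [ 9.983e-01 -5.750e-02  5.000e-04 -1.000e-04] [ 0.01  0.62 -0.14  2.17  0.23  0.37 -2.01] 79.76458363146854 0.002
scale 2.4583333333333335
```

View pics/w17z.png

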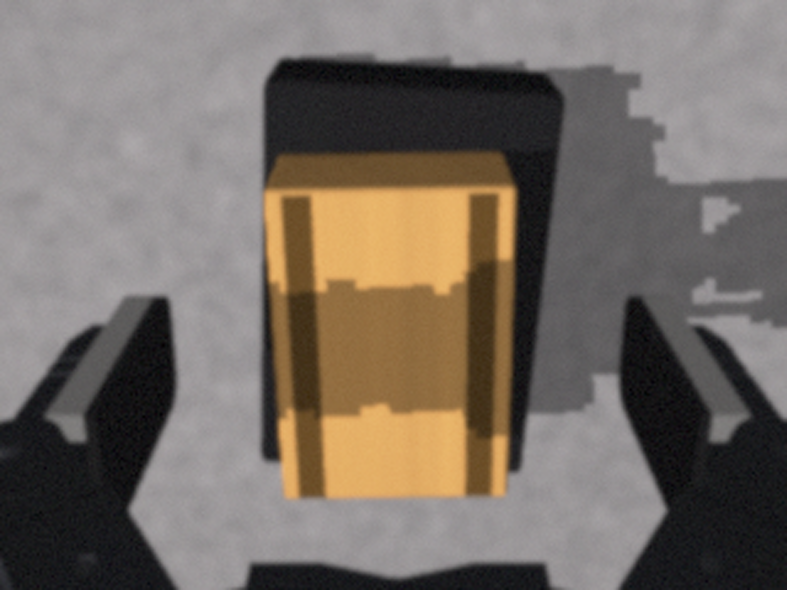

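Request:
jog_arm([
  {"linear": [0, 0.3, 0], "spin": 0},
  {"linear": [0, 0, 0], "spin": 0},
  {"linear": [0, 0, 0], "spin": 0},
  {"linear": [0, 0, 0], "spin": 0},
  {"linear": [0, 0, 0], "spin": 0},
  {"linear": [0, 0, 0], "spin": 0},
  {"linear": [0, 0, 0], "spin": 0},
  {"linear": [0, 0, 0], "spin": 0},
  {"linear": [0, 0, 0], "spin": 0},
], fingers=34, grip_force=60)

```text
time: 22.65
ee_pos: [455.6, -15.0, 27.9]
tool_rot: [0.998, -0.057, 0.0, -0.0]
ft_force: [-2.9, 0.6, 12.6]
width: 40.3
```

```bash
python3 look.py w18 160 180 480 420
```

```text
[455.6 -15.   27.9] [ 9.983e-01 -5.740e-02  2.000e-04 -0.000e+00] [ 0.01  0.62 -0.14  2.17  0.23  0.37 -2.01] 40.34292331752425 0.001
scale 2.4583333333333335
```

View pics/w18z.png

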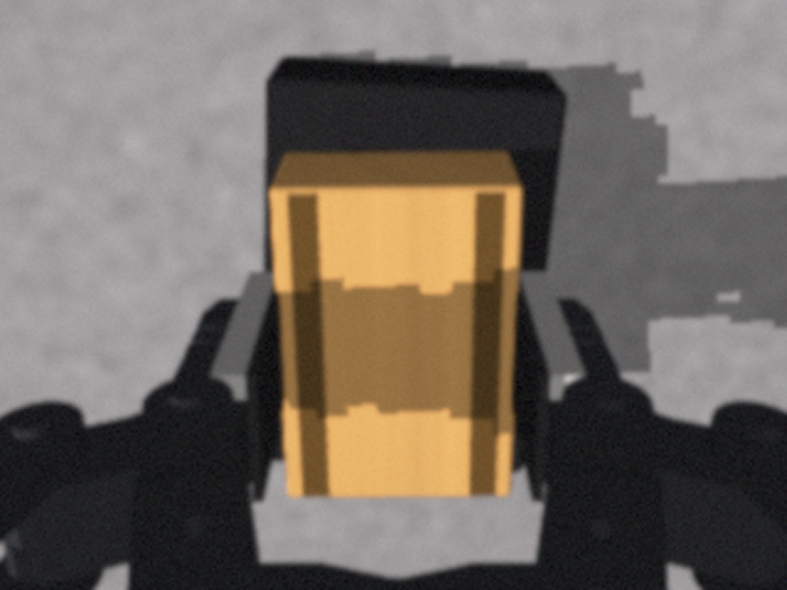

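Request:
jog_arm([
  {"linear": [0, 0, 3], "spin": 0},
  {"linear": [0, 0, 7], "spin": 0},
  {"linear": [0, 0, 20], "spin": 0},
  {"linear": [0, 0, 30], "spin": 0},
  {"linear": [0, 0, 10], "spin": 0},
  {"linear": [0, 0, 0], "spin": 0},
  {"linear": [0, 0, 0], "spin": 0},
])

```text
time: 23.4
ee_pos: [455.2, -15.2, 96.9]
tool_rot: [0.998, -0.058, -0.0, 0.0]
ft_force: [0.2, -0.3, -6.2]
width: 40.3
```

```bash
python3 look.py w19 160 150 480 390; python3 -c "
from h import *
im=save('scene','s19.png')
cv2.imwrite('pics/s19z.png',cv2.resize(im[150:290,250:400,::-1],None,fx=4,fy=4,interpolation=cv2.INTER_CUBIC))"
```

```text
[455.2 -15.2  96.9] [ 9.983e-01 -5.770e-02 -2.000e-04  0.000e+00] [ 0.06  0.48 -0.2   2.14  0.18  0.54 -1.96] 40.33958612218511 0.019
scale 2.4583333333333335
```

View pics/w19z.png

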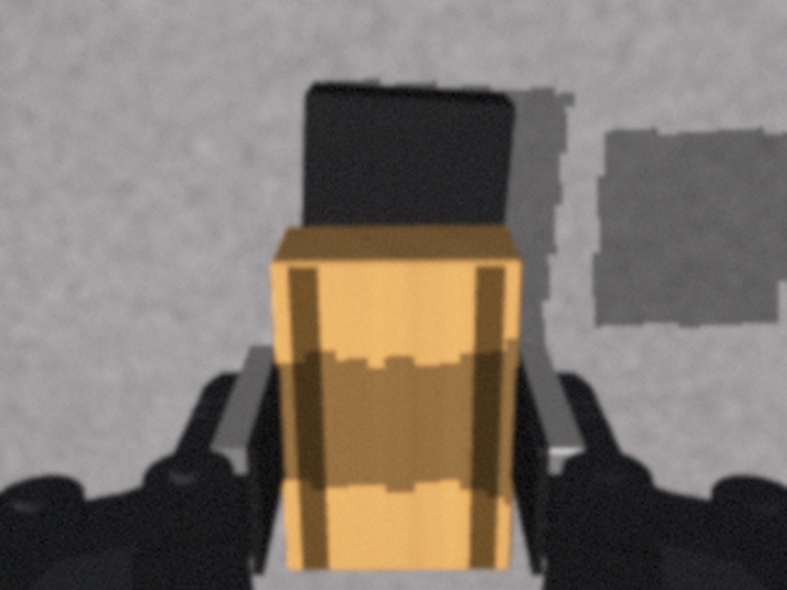

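View pics/s19z.png

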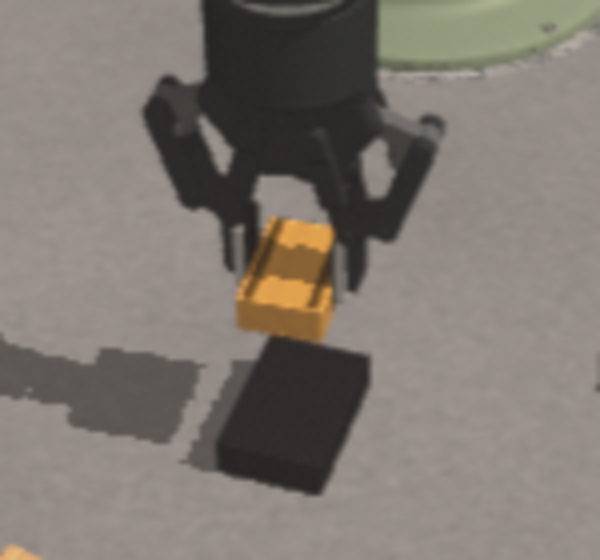

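Request:
jog_arm([
  {"linear": [8, -5, 0], "spin": -0.03},
  {"linear": [16, -11, 0], "spin": -0.04},
  {"linear": [22, -15, 0], "spin": -0.04},
  {"linear": [24, -17, 0], "spin": -0.04},
  {"linear": [24, -17, 0], "spin": -0.04},
  {"linear": [24, -17, 0], "spin": -0.04},
  {"linear": [20, -14, 0], "spin": -0.04},
  {"linear": [14, -9, -5], "spin": -0.016},
  {"linear": [8.3, -4.6, -15], "spin": 0},
  {"linear": [0, 0, -15], "spin": 0},
  {"linear": [0, 0, -5], "spin": 0},
  {"linear": [0, 0, 0], "spin": 0},
  {"linear": [0, 0, 0], "spin": 0},
  {"linear": [0, 0, 0], "spin": 0},
])

```text
time: 24.9
ee_pos: [616.1, -124.5, 58.2]
tool_rot: [0.98, -0.199, 0.0, -0.0]
ft_force: [0.0, 0.4, -5.0]
width: 39.9
```

```bash
python3 look.py w20 80 90 560 450
```

```text
[ 616.1 -124.5   58.2] [ 9.800e-01 -1.992e-01  5.000e-04 -0.000e+00] [ 0.18  0.74 -0.11  1.71  0.12  0.7  -1.97] 39.91511992113341 0.004
scale 1.6388888888888888
```

View pics/w20z.png

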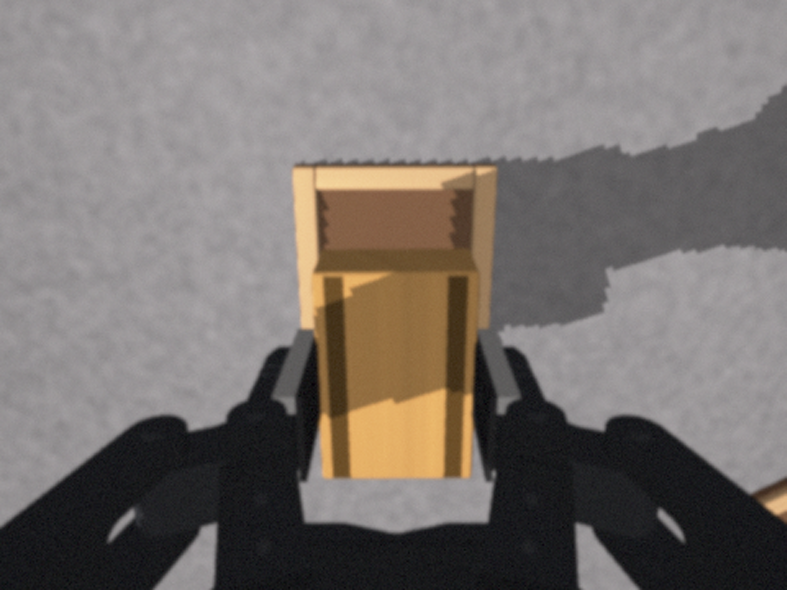

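Request:
jog_arm([
  {"linear": [0, 0, -13], "spin": 0},
  {"linear": [0, 0, -13], "spin": 0},
  {"linear": [0, 0, -9], "spin": 0},
  {"linear": [0, 0, -5], "spin": 0},
  {"linear": [0, 0, -3], "spin": 0},
  {"linear": [0, 0, -2], "spin": 0},
  {"linear": [0, 0, -1], "spin": 0},
  {"linear": [0, 0, -0.5], "spin": 0},
  {"linear": [0, 0, 0], "spin": 0},
  {"linear": [0, 0, 0], "spin": 0},
])

```text
time: 25.95
ee_pos: [615.9, -124.6, 11.2]
tool_rot: [0.98, -0.199, 0.0, -0.0]
ft_force: [0.0, -0.4, -4.4]
width: 40.3
```

Request:
jog_arm([
  {"linear": [0, 0, -0.5], "spin": 0},
  {"linear": [0, 0, -0.4], "spin": 0},
  {"linear": [0, 0, 0], "spin": 0},
])

```text
time: 26.25
ee_pos: [615.8, -124.6, 10.1]
tool_rot: [0.98, -0.199, 0.0, -0.0]
ft_force: [0.3, -0.6, -5.1]
width: 40.1
```

```bash
python3 look.py w21 80 90 560 450
```

```text
[ 615.8 -124.6   10.1] [ 0.9799 -0.1993  0.     -0.    ] [ 0.17  0.81 -0.1   1.72  0.13  0.62 -1.97] 40.13049369153811 0.002
scale 1.6388888888888888
```

View pics/w21z.png

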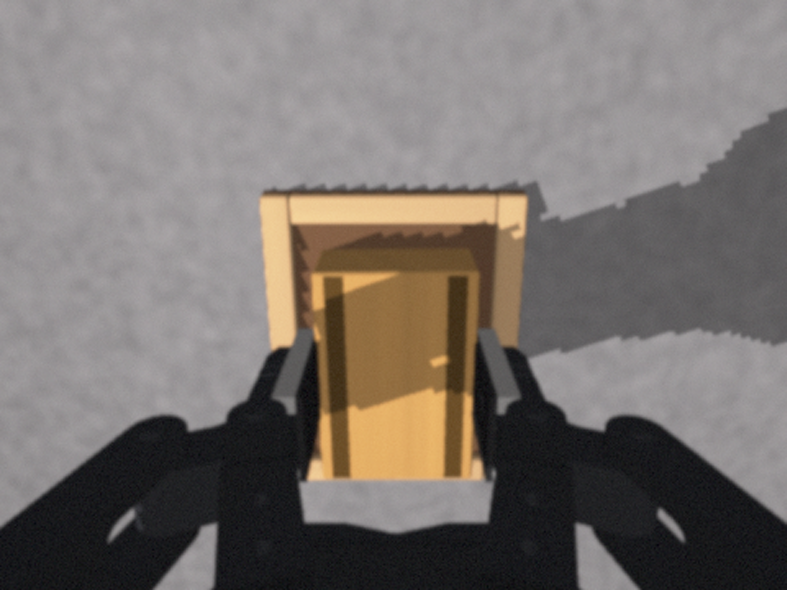

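Request:
jog_arm([
  {"linear": [0, 0, -0.3], "spin": 0},
  {"linear": [0, 0, 0], "spin": 0},
])

```text
time: 26.5
ee_pos: [615.8, -124.7, 10.1]
tool_rot: [0.98, -0.199, 0.0, -0.0]
ft_force: [-2.4, 0.6, 2.5]
width: 40.6
```

Request:
jog_arm([
  {"linear": [0, 0, 0], "spin": 0},
  {"linear": [0, 0, 0], "spin": 0},
  {"linear": [0, 0, 0], "spin": 0},
  {"linear": [0, 0, 0], "spin": 0},
  {"linear": [0, 0, 0], "spin": 0},
  {"linear": [0, 0, 3], "spin": 0},
  {"linear": [0, 0, 10], "spin": 0},
  {"linear": [0, 0, 20], "spin": 0},
  {"linear": [0, 0, 30], "spin": 0},
  {"linear": [0, 0, 30], "spin": 0},
  {"linear": [0, 0, 10], "spin": 0},
  {"linear": [0, 0, 0], "spin": 0},
], fingers=70)

```text
time: 27.7
ee_pos: [616.7, -124.8, 114.9]
tool_rot: [0.98, -0.199, 0.002, -0.0]
ft_force: [-0.4, 0.4, -0.1]
width: 70.1
```

```bash
python3 look.py w22 80 90 560 450
```

```text
[ 616.7 -124.8  114.9] [ 9.799e-01 -1.994e-01  1.600e-03 -1.000e-04] [ 0.19  0.66 -0.12  1.68  0.1   0.8  -1.95] 70.12525563225755 0.046
scale 1.6388888888888888
```

View pics/w22z.png

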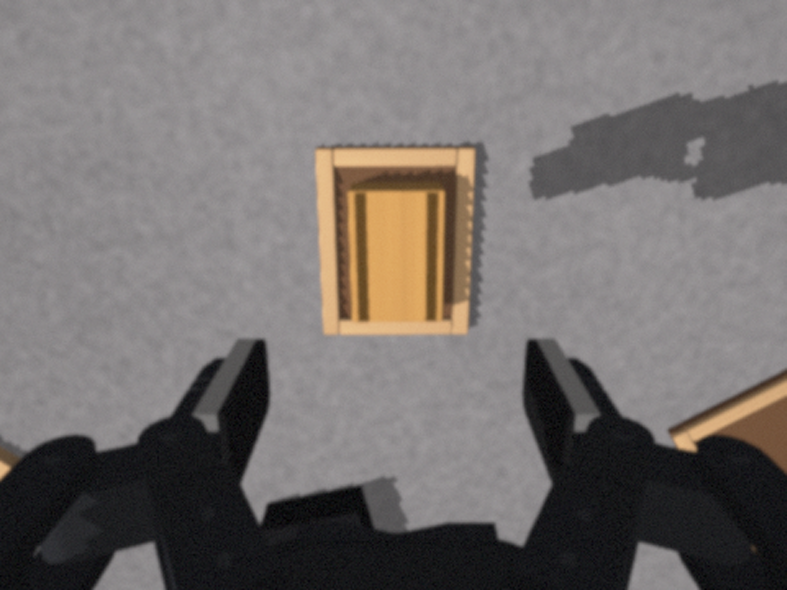

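Request:
jog_arm([
  {"linear": [-8, 5, 0], "spin": 0.03},
  {"linear": [-18, 12, 0], "spin": 0.04},
  {"linear": [-24, 16, 0], "spin": 0.04},
  {"linear": [-26, 17, 0], "spin": 0.04},
  {"linear": [-26, 17, 0], "spin": 0.04},
  {"linear": [-24, 16, 0], "spin": 0.04},
  {"linear": [-20, 14, 0], "spin": 0.03},
  {"linear": [-12, 7, 0], "spin": 0},
  {"linear": [-5, 3.7, 0], "spin": 0},
  {"linear": [0, 0, 0], "spin": 0},
  {"linear": [0, 0, 0], "spin": 0},
  {"linear": [0, 0, 0], "spin": 0},
], fingers=85)

```text
time: 28.95
ee_pos: [453.2, -17.3, 112.6]
tool_rot: [0.997, -0.071, -0.0, -0.0]
ft_force: [-0.1, 0.9, -0.0]
width: 85.0
```

```bash
python3 look.py w23 160 140 480 380
python3 - <<'E'
from fitb import *
im=save('scene','s23.png');dark=cv2.GaussianBlur(im,(0,0),.7).max(2)<66
print('scene',fitbox(im,cal('scene'),dark,84,56,0,22,[454,-16,-.1],(295,225,355,280)))
im=cv2.imread('pics/w23.png');dark=cv2.GaussianBlur(im,(0,0),1).max(2)<66
print('wrist',fitbox(im,pickle.load(open('w23.pkl','rb')),dark,84,56,0,22,[454,-16,-.1],(240,140,400,305)))
E
```

```text
[453.2 -17.3 112.6] [ 0.9975 -0.0707 -0.     -0.    ] [ 0.07  0.45 -0.2   2.13  0.16  0.57 -1.97] 85.02281224801047 0.002
scale 2.4583333333333335
scene (array([456. , -17.6]), np.float64(-7.5), np.float64(1.16))
wrist (array([457. , -16.8]), np.float64(-9.7), np.float64(1.52))
```

View pics/w23z.png

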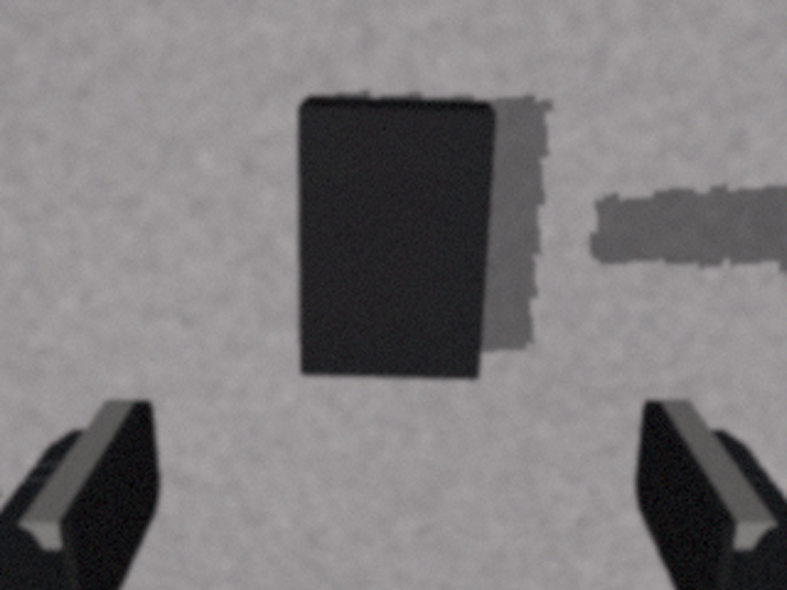

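```bash
python3 - <<'E'
from h import *
import pickle
c=pickle.load(open('w23.pkl','rb'))
p=np.array([[300,108],[494,112],[478,378],[302,374]])/2.4583+[160,140]-.5
W=toplane(c,p,22)[:,:2]; print(W.round(1),W.mean(0))
for i in range(4):
  d=W[(i+1)%4]-W[i]; print(np.linalg.norm(d).round(1),np.degrees(np.arctan2(d[1],d[0])).round(1))
im=cv2.imread('pics/s23.png');cv2.imwrite('pics/s23z.png',cv2.resize(im[225:285,295:355],None,fx=9,fy=9,interpolation=cv2.INTER_CUBIC))
E
```

```text
[[502.    3.5]
 [493.3 -49.9]
 [412.6 -36.4]
 [421.5  17.2]] [457.36600945 -16.43357905]
54.1 -99.2
81.9 170.5
54.3 80.5
81.7 -9.7
```

View pics/s23z.png

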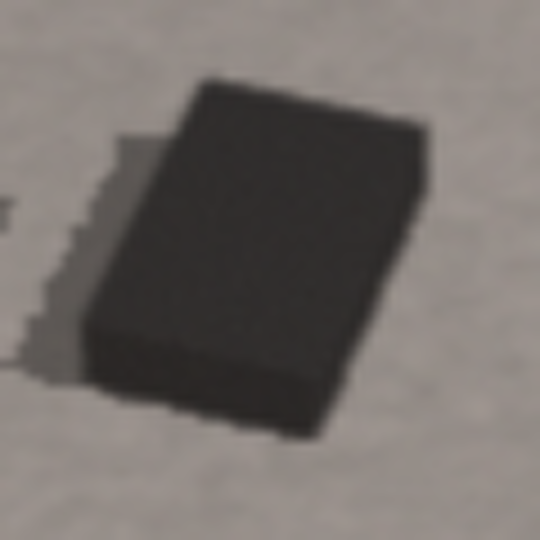

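```bash
python3 - <<'E'
from h import *
c=cal('scene')
p=np.array([[208,78],[428,128],[318,378],[85,325]])/9+[295,225]-.5
W=toplane(c,p,22)[:,:2]; print(W.round(1),W.mean(0))
for i in range(4):
  d=W[(i+1)%4]-W[i]; print(np.linalg.norm(d).round(1),np.degrees(np.arctan2(d[1],d[0])).round(1))
E
```

```text
[[411.6 -35.7]
 [421.2  17.3]
 [502.8   3.6]
 [494.2 -49.5]] [457.44097032 -16.05557306]
53.9 79.7
82.7 -9.5
53.9 -99.1
83.8 170.5
```

Request:
jog_arm([
  {"linear": [4, 1, -12], "spin": -0.026},
  {"linear": [0, 0, -25], "spin": 0},
  {"linear": [0, 0, -25], "spin": 0},
  {"linear": [0, 0, -20], "spin": 0},
  {"linear": [0, 0, -13], "spin": 0},
  {"linear": [0, 0, -7], "spin": 0},
  {"linear": [0, 0, -3], "spin": 0},
  {"linear": [0, 0, -2], "spin": 0},
  {"linear": [0, 0, 0], "spin": 0},
  {"linear": [0, 0, 0], "spin": 0},
])

```text
time: 30.05
ee_pos: [457.1, -16.0, 6.3]
tool_rot: [0.997, -0.084, 0.0, -0.0]
ft_force: [-0.0, 0.3, -0.2]
width: 84.7
```

```bash
python3 look.py w24 120 150 520 450
```

```text
[457.1 -16.    6.3] [ 9.965e-01 -8.360e-02  4.000e-04 -1.000e-04] [-0.    0.67 -0.12  2.17  0.24  0.32 -2.06] 84.74008994615045 0.002
scale 1.9666666666666666
```

View pics/w24z.png

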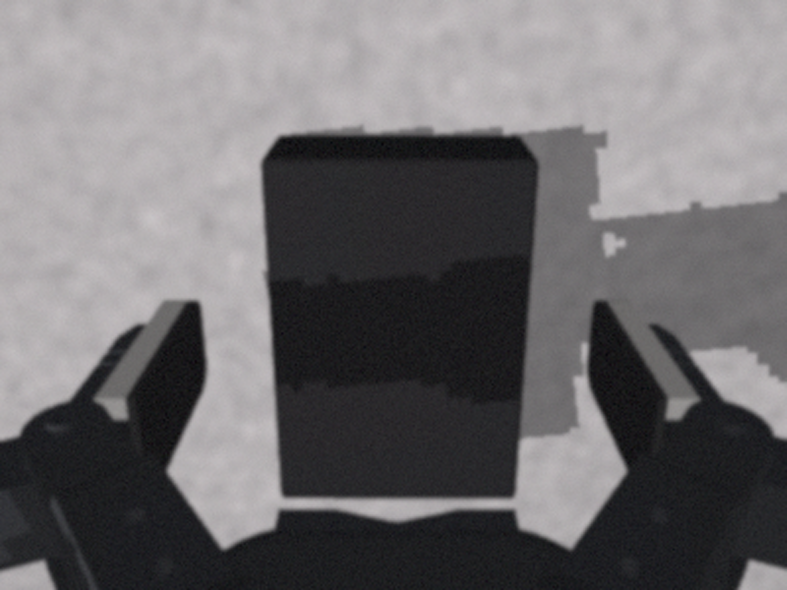

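Centred and square to the jaws. Close.

Request:
jog_arm([
  {"linear": [0, 0, 0], "spin": 0},
  {"linear": [0, 0, 0], "spin": 0},
  {"linear": [0, 0, 0], "spin": 0},
  {"linear": [0, 0, 0], "spin": 0},
  {"linear": [0, 0, 0], "spin": 0},
  {"linear": [0, 0, 0], "spin": 0},
  {"linear": [0, 0, 0], "spin": 0},
  {"linear": [0, 0, 0], "spin": 0},
], fingers=48, grip_force=50)

```text
time: 30.9
ee_pos: [456.9, -15.9, 6.2]
tool_rot: [0.997, -0.084, 0.0, 0.0]
ft_force: [-1.4, 0.3, 11.0]
width: 54.7
```

Request:
jog_arm([
  {"linear": [0, 0, 2], "spin": 0},
  {"linear": [0, 0, 6], "spin": 0},
  {"linear": [0, 0, 15], "spin": 0},
  {"linear": [0, 0, 25], "spin": 0},
  {"linear": [0, 0, 12], "spin": 0},
  {"linear": [0, 0, 0], "spin": 0},
  {"linear": [0, 0, 0], "spin": 0},
])

```text
time: 31.6
ee_pos: [456.8, -16.0, 65.5]
tool_rot: [0.996, -0.084, 0.0, -0.0]
ft_force: [0.4, -0.4, -2.0]
width: 54.3
```

```bash
python3 look.py w25 120 150 520 450; python3 -c "
from h import *
im=save('scene','s25.png')
cv2.imwrite('pics/s25z.png',cv2.resize(im[150:290,250:400,::-1],None,fx=4,fy=4,interpolation=cv2.INTER_CUBIC))"
```

```text
[456.8 -16.   65.5] [ 9.965e-01 -8.360e-02  1.000e-04 -0.000e+00] [ 0.04  0.54 -0.17  2.15  0.2   0.46 -2.02] 54.32905051246205 0.02
scale 1.9666666666666666
```

View pics/w25z.png

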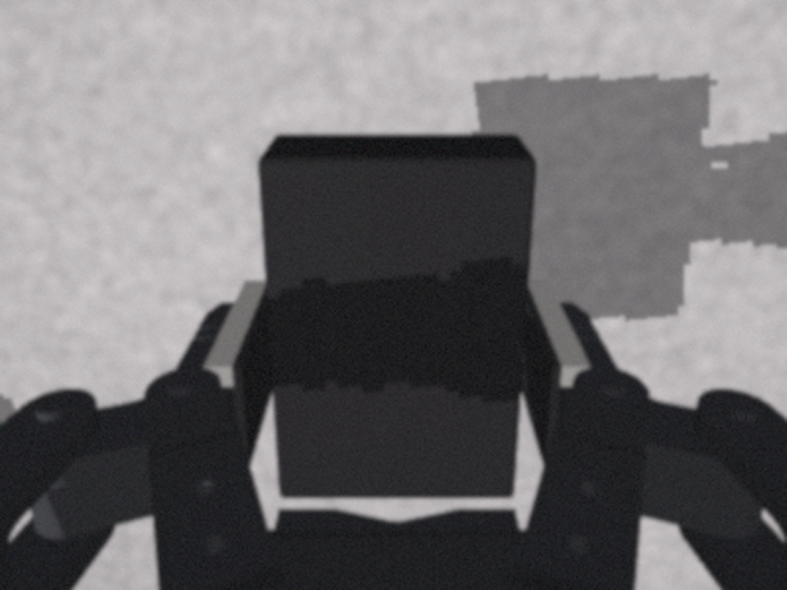

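View pics/s25z.png

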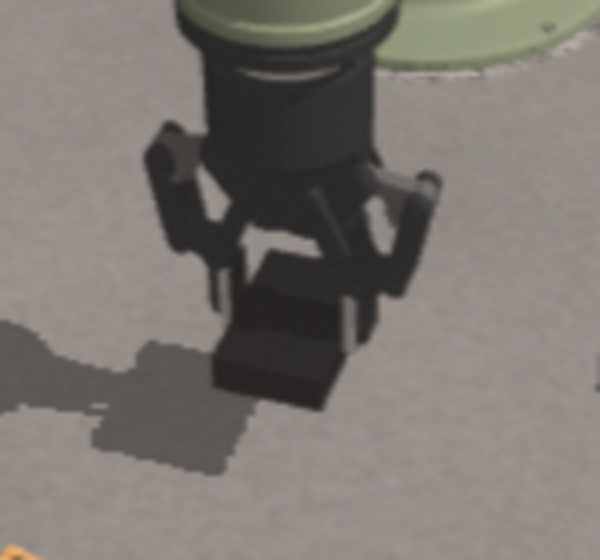

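Request:
jog_arm([
  {"linear": [-2, -10, 5], "spin": 0.02},
  {"linear": [-4, -22, 0], "spin": 0.04},
  {"linear": [-5, -30, 0], "spin": 0.04},
  {"linear": [-6, -33, 0], "spin": 0.04},
  {"linear": [-6, -35, 0], "spin": 0.04},
  {"linear": [-6, -35, 0], "spin": 0.04},
  {"linear": [-6, -33, 0], "spin": 0.04},
  {"linear": [-5, -28, 0], "spin": 0.04},
  {"linear": [-3, -18, 0], "spin": 0.042},
  {"linear": [-2.2, -10.8, -5], "spin": 0},
  {"linear": [0, 0, -5], "spin": 0},
  {"linear": [0, 0, 0], "spin": 0},
  {"linear": [0, 0, 0], "spin": 0},
  {"linear": [0, 0, 0], "spin": 0},
])

```text
time: 33.1
ee_pos: [412.0, -269.8, 60.8]
tool_rot: [0.996, 0.088, 0.0, -0.0]
ft_force: [-0.0, -0.2, -2.2]
width: 54.9
```

```bash
python3 look.py w26 80 60 560 420
```

```text
[ 412.  -269.8   60.8] [ 9.961e-01  8.790e-02  1.000e-04 -1.000e-04] [ 0.68  0.6  -0.29  2.06  0.33  0.53 -1.24] 54.87520353128839 0.007
scale 1.6388888888888888
```

View pics/w26z.png

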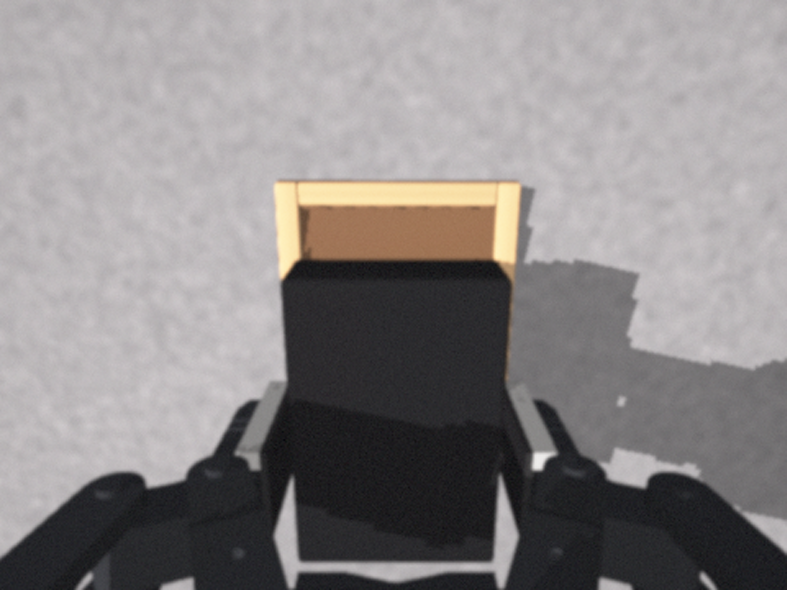

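Request:
jog_arm([
  {"linear": [0, -0.5, -13], "spin": 0},
  {"linear": [0, 0, -13], "spin": 0},
  {"linear": [0, 0, -11], "spin": 0},
  {"linear": [0, 0, -6], "spin": 0},
  {"linear": [0, 0, -3], "spin": 0},
  {"linear": [0, 0, -1.5], "spin": 0},
  {"linear": [0, 0, -1], "spin": 0},
  {"linear": [0, 0, -0.5], "spin": 0},
  {"linear": [0, 0, 0], "spin": 0},
  {"linear": [0, 0, 0], "spin": 0},
])

```text
time: 34.15
ee_pos: [411.7, -271.3, 12.0]
tool_rot: [0.996, 0.087, 0.0, 0.0]
ft_force: [-0.6, 0.2, -1.8]
width: 54.3
```

Request:
jog_arm([
  {"linear": [0, 0, -0.5], "spin": 0},
  {"linear": [0, 0, -0.4], "spin": 0},
  {"linear": [0, 0, 0], "spin": 0},
])

```text
time: 34.45
ee_pos: [411.6, -271.2, 10.9]
tool_rot: [0.996, 0.087, -0.0, -0.0]
ft_force: [0.5, 0.3, -2.3]
width: 54.8
```

```bash
python3 look.py w27 80 60 560 420
```

```text
[ 411.6 -271.2   10.9] [ 0.9962  0.0873 -0.     -0.    ] [ 0.64  0.69 -0.24  2.07  0.38  0.42 -1.29] 54.83455832480427 0.001
scale 1.6388888888888888
```

View pics/w27z.png

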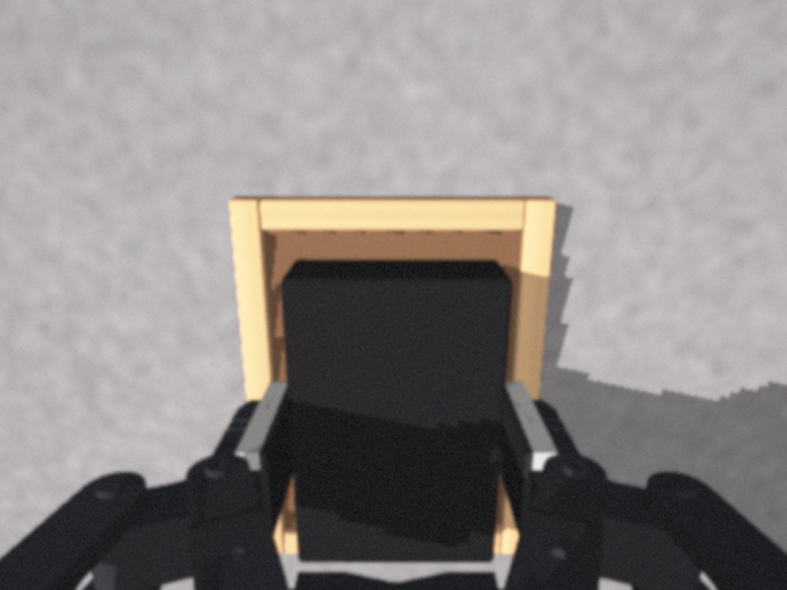

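```bash
python3 - <<'E'
from h import *
import pickle
c=pickle.load(open('w27.pkl','rb'))
f=lambda x,y,z:toplane(c,[[80+x/1.6389-.5,60+y/1.6389-.5]],z)[0]
a=np.radians(10);u=np.array([np.cos(a),np.sin(a)]);o=np.array([411.7,-270.8])
for n,q in dict(lipin=(393,231,8),outer=(393,199,8),mbot=(397,262,4.7),mtop=(397,278,26.7),mnear=(397,560,26.7),lipinL=(268,300,8),lipinR=(519,300,8)).items():
    w=f(*q)[:2]-o; print(n,(w@u).round(1),(w@[-u[1],u[0]]).round(1))
E
```

```text
lipin 50.1 0.6
outer 58.6 0.6
mbot 40.9 -0.5
mtop 42.5 -0.4
mnear -39.9 -0.6
lipinL 30.9 35.0
lipinR 31.0 -34.1
```

Request:
jog_arm([
  {"linear": [0, 0, -0.4], "spin": 0},
  {"linear": [0, 0, -0.2], "spin": 0},
  {"linear": [0, 0, 0], "spin": 0},
])

```text
time: 34.8
ee_pos: [411.6, -271.3, 10.3]
tool_rot: [0.996, 0.087, -0.0, 0.0]
ft_force: [-1.3, 0.4, -2.3]
width: 54.8
```

Request:
jog_arm([
  {"linear": [0, 0, -0.3], "spin": 0},
  {"linear": [0, 0, 0], "spin": 0},
  {"linear": [0, 0, 0], "spin": 0},
])

```text
time: 35.1
ee_pos: [411.6, -271.2, 10.2]
tool_rot: [0.996, 0.087, -0.0, 0.0]
ft_force: [-3.2, 1.5, 6.0]
width: 54.4
```

Contact: the force went from −2 to +6 N. I release and retreat.

Request:
jog_arm([
  {"linear": [0, 0, 0], "spin": 0},
  {"linear": [0, 0, 0], "spin": 0},
  {"linear": [0, 0, 0], "spin": 0},
  {"linear": [0, 0, 0], "spin": 0},
  {"linear": [0, 0, 0], "spin": 0},
  {"linear": [0, 0, 3], "spin": 0},
  {"linear": [0, 0, 10], "spin": 0},
  {"linear": [0, 0, 20], "spin": 0},
  {"linear": [0, 0, 30], "spin": 0},
  {"linear": [0, 0, 35], "spin": 0},
  {"linear": [0, 0, 35], "spin": 0},
  {"linear": [0, 0, 20], "spin": 0},
  {"linear": [0, 0, 0], "spin": 0},
  {"linear": [0, 0, 0], "spin": 0},
], fingers=80)

```text
time: 36.5
ee_pos: [411.5, -271.4, 163.6]
tool_rot: [0.996, 0.087, 0.0, 0.0]
ft_force: [-0.8, 0.5, 0.3]
width: 80.5
```

```bash
python3 look.py w28 80 60 560 420; python3 -c "
from h import *
save('scene','s28.png');save('top','t28.png')"
```

```text
[ 411.5 -271.4  163.6] [9.962e-01 8.720e-02 3.000e-04 4.000e-04] [ 0.76  0.43 -0.38  1.99  0.22  0.76 -1.15] 80.53234715124043 0.03
scale 1.6388888888888888
```

View pics/w28z.png

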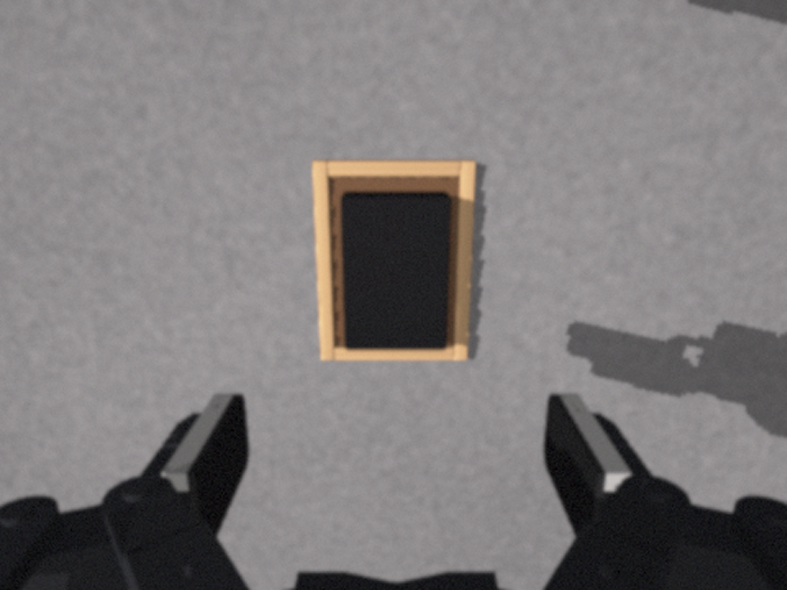

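View pics/s28.png

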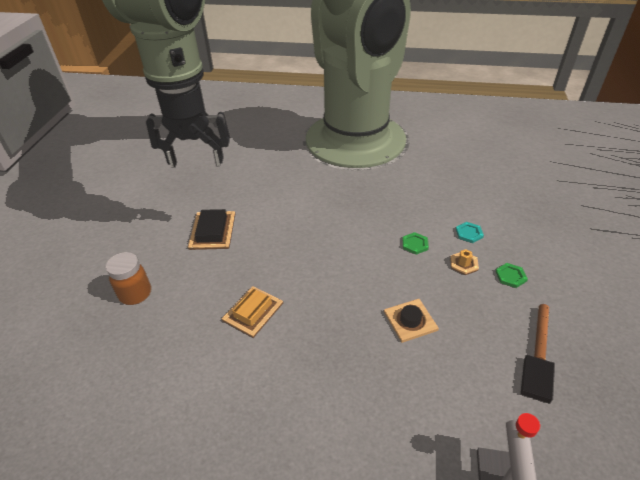

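View pics/t28.png

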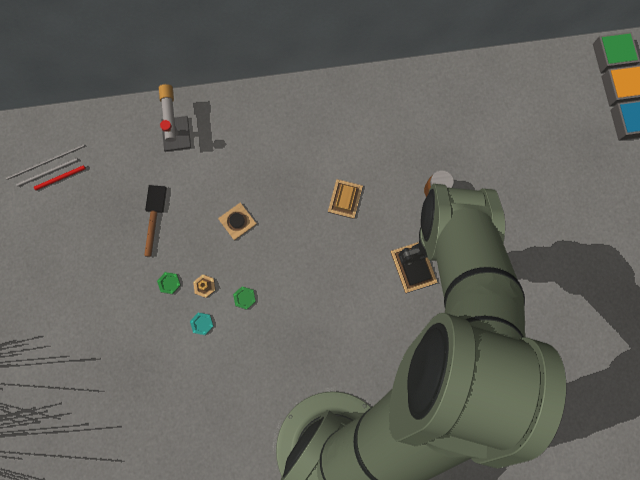

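The scene view shows all four pieces lying inside their rests: marver (212,228), roller (252,309), disc (411,317) and hex (465,260). The jar at (128,280) and the paddle at (540,350) have not moved. I hand the job in.

```bash
python3 -c "
from bench import ctrl
print(ctrl.sign_off())"
```

```text
the job is handed in; nothing more can be done
None
```

I took the pile apart from the top down (hex, disc, brass plate, large graphite plate) and set each piece inside the lip of its own wooden rest. Each was lowered in sub-millimetre steps until the force reading showed contact, then released. I handed the job in at about 37 s.

- **Final pictures:** the wrist and scene views show all four pieces flat inside their lips. The jar and paddle are where they started, and the gripper was clear of everything, about 160 mm up. In the top view the arm partly covers the jar and the marver rest.
- **Forces:** the largest contact force I saw at set-down was about 15 N, on the hex; the other three were 8 N or less.
- **Disagreements:** the wrist camera put the hex 1.5–2 mm and the disc about 4 mm farther out in x than the other cameras. I used values in between. The marver's front edge measured about 1 mm off centre in its tray, well inside the 7 mm gap.

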